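# Take the gluing press apart

### The job

A laminate test piece has cured under an improvised press of a blue plate, a sanding block and a hardener bottle. Take the stack apart from the top down, one thing at a time, keeping each upright or level, and set each centrally on its own place, released: the bottle upright in the black saucer, the sanding block flat in the yellow tray, in line with it, the green laminate across both rails of the orange rack, in line with the rack, and the blue plate on the plywood board, in line with it between the two dark stops. Leave the red hex key set that lies among them where it is.

Things in the scene. Friction and masses are not known exactly. Their poses are not given: they have to be found in the camera images.
- bottle: hardener bottle, white, 48 mm in diameter, 115 mm tall, with a red screw cap at the top; 0.18 to 0.35 kg. Top of the stack, standing on the sanding block (a like bottle at the back of the table is not meant). Origin: centre of its underside; z up.
- block: brown cork sanding block, 100 mm along its y, 58 mm along its x, 30 mm high. Second from the top, lying crosswise over the laminate (a like block at the back of the table is not meant). Origin: on its vertical centre line, level with the bottom of its picture, 2 mm below the solid underside it rests on (when it lies on a surface the origin is 2 mm below that surface and its top 30 mm above the origin).
- laminate: cured laminate test piece, flat green strip with two fine white lines, 112 mm along its x, 44 mm along its y, 9.6 mm thick. Third from the top, lying lengthwise on the plate; its ends show on both sides of the block. Origin: centre of its underside.
- plate: blue-painted aluminium plate, 140 mm along its x, 58 mm along its y, 12 mm thick, 0.21 to 0.31 kg. Bottom of the stack, lying on the table. Origin: centre of its underside.
- saucer: round black rubber saucer, fixed, 96 mm outside diameter; floor 4 mm above the table, rim 8 mm above the table, 86 mm inside. Place of the bottle. Origin: centre of its underside.
- tray: yellow plastic tray, fixed, 146 mm along its x, 100 mm along its y, walls 4 mm thick and 10 mm high, inner floor 4 mm above the table. Place of the sanding block, whose long side (block y) goes along the tray's long side (tray x). Origin: centre of its underside.
- rack: orange rack, fixed: base 120 mm along x, 80 mm along y, 4 mm thick, with two cross rails along y at x = -42 and +42 mm, each 12 mm wide, tops 18 mm above the table, free space between them. Place of the laminate, which bridges both rails, its length along the rack's x. Origin: centre of its underside.
- board: plywood board, fixed, 184 mm along x, 92 mm along y, top 8 mm above the table, with a dark wooden stop strip across each end, 10 mm higher, their inner faces 164 mm apart along x. Place of the plate, its length along the board's x. Origin: centre of its underside.
- hex_keys: red folding hex key set, 90 mm along its y, 27 mm along its x, 20 mm high, loose, lying among the places; to be left alone (another one lies far off at the back). Origin: centre of its underside.

How it is judged:
By the outcome, as a careful person would: the job done as asked, in the order asked, and still so for the second after the job is handed in, with the robot touching nothing.
It also fails if it takes over 131 s, if anything falls off the work surface, if the arm or the gripper's body presses on something with over 40 N, if the wrist force passes 120 N, or if a joint passes its speed limit or range.

### The arm

A 6-joint arm with a two-finger parallel gripper is mounted at the origin on a cart in front of the work surface, level with it; the furniture and walls round the work are solid. World frame = base frame: x ahead of the robot, y to its left, z up, the work surface at z = 0. Lengths are in m, angles in degrees, forces in N, time in s.
With the tool pointing down it reaches from about 0.35 to 0.875 m from the base axis. Payload 4.2 kg.
Tool frame: the origin (TCP) lies on the centre line of the jaws, within the pads' length; the fingertips stand 19 mm ahead of it and the grasp point (between the pads) is the TCP; x points along the fingers, y is the direction in which the jaws open and shut, and the axes are right-handed (so a half turn about x gives the same grasp; the last joint's range is limited). The gripper opens to 87 mm and grips with 3 to 60 N. Pads are 19 mm wide; open, the fingers measure 117 mm over their backs; the gripper's body (75 mm by 190 mm) begins 51 mm behind the grasp point.
Start: joints at [14.817, 22.042, 0.453, 0, -68.411, -14.817], TCP at [0.625, 0, 0.242] pointing down, gripper open.
Joint ranges: [-179.83, 179.83], [-69.29, 118.12], [-61.27, 80.66], [-181.25, 117.63], [-171.15, -9.14], [-177.46, 177.46]. Speed limits (degrees/s): [159.86, 159.86, 180, 180, 180, 180].

### API

Orientations are given as a 3x3 rotation matrix whose columns are the frame's x, y, z axes.
In Python, from station import r, viewer, job, spotter gives the robot as it stands.
- The arm moves only by the tool play_rows, never from a script. Its argument "commands" is a list of rows, each an object of numbers: "fingers": the gripper command: -1 is fully open, 1 is shut, values between are in proportion; "tx", "ty", "tz": the shift along the tool's x, y, z normalised to -1 to 1, where 1 is 750 mm; "ax", "ay", "az": the turn, a rotation vector about the tool's x, y, z normalised to -1 to 1, where 1 is pi rad. In form: [{"fingers": .., "tx": .., "ty": .., "tz": .., "ax": .., "ay": .., "az": ..}, ...]. A call has 1 to 5 rows; each row is the pose to reach, as a shift and turn from the pose commanded when the call began, along the tool's axes at that moment, turning the shorter way round; what a row does not reach only later rows make up. A row lasts 1/12 s, in which the tool goes at most 41.7 mm and 7.16 degrees, less where a joint would pass 70% of its speed; a pose out of reach is approached as far as the arm can. A call with a number of a shift or a turn outside -1 to 1 is refused whole. A call with a gripper value outside its range is refused whole. The fingers move at their own pace and stop on an object; the grip force is fixed at half the most. Time passes only in rows, so rows that repeat a pose let the fingers close. It gives the time, the measured TCP pose, the force and the opening at its end, in the units of the state.
- r.sense(): the state, without advancing time (a new reading comes with each control period).
- viewer.capture(name): name is "scene" or "side" or "wrist"; returns a dict with "image" (480x640x3 uint8, red, green, blue), "fx", "fy", "cx", "cy" (pixels), "R" (3x3) and "t" (3): a world point X has camera coordinates R X + t; the wrist camera has in their place "mount" (4x4, takes a point from camera to tool coordinates, whose origin is the TCP and whose axes are the tool frame's). Camera axes: x right, y down, z forward; pixel columns grow to the right and rows downward; lengths in m; the calibration is good to about 2 mm. A picture is of the moment at which its call begins: read the wrist's pose just before it. There is no depth.
- job.finish_job(): hands the job in, once; it reports no verdict.
Trained networks look in a picture, given as the dict that the camera call returned (one of the last four; its "shot" number tells which), for a name from the list of things; names that differ only in an ending like _2 or _b are one class to them, and where a whole thing is asked for, a point or a joint stands for the part that bears it (a point fixed in the world has none). Each returns a list of dicts, best first, with "score" (0 to 1); they miss things now and then, are a little off and sometimes report something else, mostly with a low value. They report only what shows in the picture. A call takes as long as a camera call.
- spotter.find_in(name, picture): "uv" ([column, row] in pixels, amid what is visible of it).
- spotter.silhouettes(name, picture): "region" (480x640 bool, what is visible of it) and "uv" ([column, row] in pixels, amid what is visible of it).
The state is a dict: "time_s": time; "joints": joint angles; "joint_velocities": joint speeds; "effort": joint torques, N m; "tcp_pos": TCP position; "ee_rot": TCP orientation; "wrist_force": force on the tool from outside, world axes, zero at the start; "moment": the same for the moment, N m; "gripper_width": opening from 0.0 (shut) to 1.0 (fully open).
Only numpy, scipy, OpenCV 4.12 (cv2) and the standard library are available. Lean on these libraries where they do the work, as an engineer would, in place of code of your own. Each camera call takes 0.05 s, during which the arm holds its last target. There are 200 camera calls.

## Working session

There is one attempt and no reset: what is moved stays moved. The work goes in short steps, Python scripts to look and compute and a tool call to move; the robot and the scene stay as the last step left them, time stands still between calls to the robot, and variables do not carry over. Pictures are saved under pics/ and viewed, about 12 in all and at most 16, crops included, and the job is handed in when it is done.

Besides the shell and the picture viewer there is one more tool, called after "Call:" as name([rows], argument=value, ...), one row to a line, values as JSON. play_rows: Moves the arm, as the interface text tells. Its arguments: {"type":"object","properties":{"commands":{"type":"array"}},"required":["commands"]}

```bash
ls; mkdir -p pics
python3 - <<'E'
from station import r, viewer, job, spotter
import cv2, numpy as np
s=r.sense();print({k:np.round(v,3).tolist() for k,v in s.items()})
ims=[]
for n in ("scene","side","wrist"):
    p=viewer.capture(n);ims.append(p)
    print(n,{k:np.round(v,4).tolist() for k,v in p.items() if k!='image'})
    cv2.imwrite(f"pics/{n}0.png",p["image"][:,:,::-1])
E
```

```text
pics
{'time_s': 0.0, 'joints': [14.817, 22.091, 0.38, -0.028, -68.41, -14.816], 'joint_velocities': [-0.003, 0.067, -0.056, 0.067, -0.021, -0.069], 'effort': [0.001, -39.066, 18.74, 4.22, 0.011, -0.0], 'tcp_pos': [0.624, 0.0, 0.24], 'ee_rot': [[-0.002, -1.0, 0.0], [-0.0, 0.0, 1.0], [-1.0, 0.002, -0.0]], 'wrist_force': [-0.358, -0.071, -0.97], 'moment': [-0.021, -0.013, -0.008], 'gripper_width': 0.996}
scene {'fx': 477.9468, 'fy': 477.9468, 'cx': 323.021, 'cy': 244.1863, 'R': [[0.7417, -0.6707, 0.0074], [-0.3563, -0.4033, -0.8429], [0.5683, 0.6225, -0.538]], 't': [-0.1944, 0.3478, 0.4264], 'shot': 1}
side {'fx': 591.5262, 'fy': 591.5262, 'cx': 315.9807, 'cy': 238.8946, 'R': [[0.9037, -0.4282, -0.0088], [-0.2117, -0.4287, -0.8783], [0.3723, 0.7955, -0.478]], 't': [-0.3406, 0.3032, 0.5407], 'shot': 2}
wrist {'fx': 370.4727, 'fy': 370.4727, 'cx': 323.0487, 'cy': 234.1891, 'mount': [[0.0005, -0.2398, 0.9708, -0.1432], [1.0, -0.0003, -0.0005, -0.0014], [0.0004, 0.9708, 0.2398, -0.0658], [0.0, 0.0, 0.0, 1.0]], 'shot': 3}
```

View pics/scene0.png

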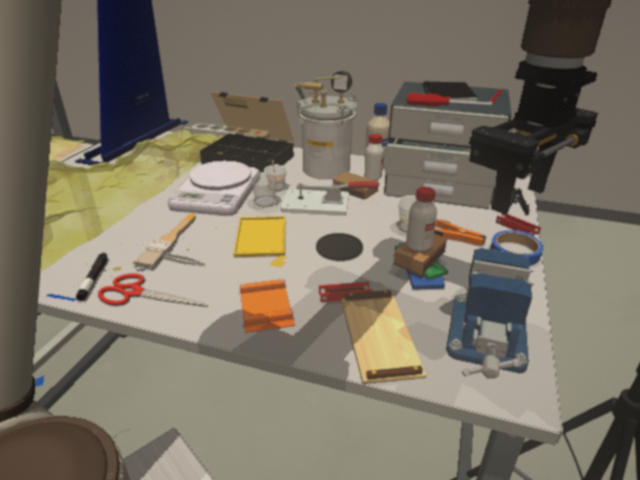

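View pics/wrist0.png

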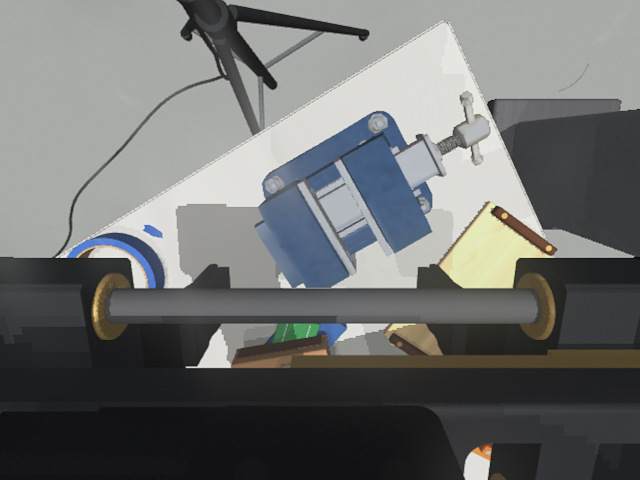

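```bash
cat > h.py <<'E'
import numpy as np, cv2
from scipy.optimize import minimize
DIM={'bottle':(.048,.048,0,.115),'block':(.058,.1,.002,.03),'laminate':(.112,.044,0,.0096),'plate':(.14,.058,0,.012),
'saucer':(.096,.096,0,.008),'tray':(.146,.1,0,.01),'rack':(.12,.08,0,.018),'board':(.184,.092,0,.018),'hex_keys':(.027,.09,0,.02)}
def cam(p,s=None):
    """world->camera R,t ; s = state for the wrist camera"""
    if 'R' in p: return np.array(p['R']),np.array(p['t'])
    T=np.eye(4);T[:3,:3]=s['ee_rot'];T[:3,3]=s['tcp_pos'];M=np.linalg.inv(T@np.array(p['mount']))
    return M[:3,:3],M[:3,3]
def proj(X,p,s=None):
    R,t=cam(p,s);c=np.atleast_2d(X)@R.T+t
    return np.c_[p['fx']*c[:,0]/c[:,2]+p['cx'],p['fy']*c[:,1]/c[:,2]+p['cy']]
def back(uv,z,p,s=None):
    R,t=cam(p,s);uv=np.atleast_2d(uv).astype(float)
    d=np.c_[(uv[:,0]-p['cx'])/p['fx'],(uv[:,1]-p['cy'])/p['fy'],np.ones(len(uv))]@R;o=-R.T@t
    return o+d*((z-o[2])/d[:,2])[:,None]
def pts(name,q,z0=0):
    a,b,l,h=DIM[name];c,s=np.cos(q[2]),np.sin(q[2])
    if name in('bottle','saucer'):
        th=np.linspace(0,2*np.pi,40);P=np.c_[a/2*np.cos(th),a/2*np.sin(th)]
        hs=[(l,1),(.085,1),(.095,.6),(h,.6)] if name=='bottle' else [(l,1),(h,1)]
    else:
        P=np.array([[a,b],[a,-b],[-a,-b],[-a,b]])/2;hs=[(l,1),(h,1)]
    W=P@np.array([[c,s],[-s,c]])+q[:2]
    return np.vstack([np.c_[(W-q[:2])*k+q[:2],np.full(len(W),z0+z)] for z,k in hs])
def render(name,q,z0,p,s=None):
    m=np.zeros((480,640),np.uint8)
    hull=cv2.convexHull(np.round(proj(pts(name,q,z0),p,s)*16).astype(np.int32))
    cv2.fillConvexPoly(m,hull,255,cv2.LINE_AA,4);return m/255.
def fit(name,views,q0,z0=0,yaw=True):
    """views: [(mask,picture,state,ignore)], mean IoU fit of x,y,yaw"""
    def cost(q):
        o=0
        for m,p,s,ig in views:
            k=render(name,[q[0],q[1],q[2] if yaw else q0[2]],z0,p,s)
            if ig is not None:k=np.where(ig,0,k);m=m&~ig
            o-=np.minimum(k,m).sum()/np.maximum(k,m).sum()
        return o/len(views)
    best=None
    for dy in ([0,.5,1.0,1.57,2.1,2.6] if yaw=='all' else [0]):
        q=np.array(q0,float);q[2]+=dy
        sx=q+np.array([[0,0,0],[.015,0,0],[0,.015,0],[0,0,.2]])
        res=minimize(cost,q,method='Nelder-Mead',options=dict(initial_simplex=sx,xatol=2e-4,fatol=1e-4))
        if best is None or res.fun<best.fun:best=res
    return best.x,-best.fun
E
cat > look.py <<'E'
from station import r, viewer, spotter
from h import *
import pickle
D={};S={}
for n in("scene","side"):
    p=viewer.capture(n);D[n]={k:v for k,v in p.items()};S[n]={}
    for o in DIM:
        L=spotter.silhouettes(o,p)
        S[n][o]=[(x['score'],x['region'],x['uv']) for x in L[:4]]
        print(n,o,[(round(x['score'],2),np.round(x['uv']).tolist(),int(x['region'].sum())) for x in L[:4]])
pickle.dump((D,S),open('d0.pkl','wb'))
E
python3 look.py
```

```text
scene bottle [(0.75, [424.0, 220.0], 1581)]
scene block [(0.7, [424.0, 255.0], 1112), (0.52, [340.0, 290.0], 744), (0.33, [436.0, 271.0], 278)]
scene laminate []
scene plate [(0.74, [422.0, 285.0], 440)]
scene saucer [(0.62, [337.0, 247.0], 1027)]
scene tray [(0.88, [261.0, 236.0], 1939)]
scene rack [(0.73, [268.0, 306.0], 2315)]
scene board [(0.56, [382.0, 337.0], 5264)]
scene hex_keys [(0.6, [338.0, 290.0], 673)]
side bottle [(0.81, [433.0, 238.0], 2310)]
side block [(0.55, [432.0, 282.0], 1937)]
side laminate [(0.71, [444.0, 304.0], 336)]
side plate [(0.81, [426.0, 312.0], 478)]
side saucer [(0.96, [350.0, 259.0], 1412)]
side tray [(0.79, [268.0, 238.0], 2441)]
side rack [(0.83, [239.0, 308.0], 2768), (0.4, [425.0, 311.0], 539), (0.29, [350.0, 260.0], 1332)]
side board [(0.94, [342.0, 363.0], 7011)]
side hex_keys [(0.74, [320.0, 306.0], 906)]
```

View pics/side0.png

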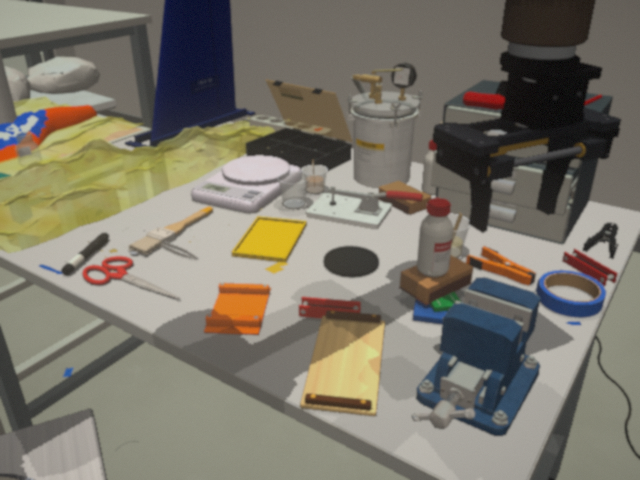

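```bash
cat > fit0.py <<'E'
from h import *
import pickle
D,S=pickle.load(open('d0.pkl','rb'))
Z={'bottle':.0496,'block':.0196,'laminate':.012}
Q={}
for o in DIM:
    if o in('plate','laminate'):continue
    best=None
    v=[(S[n][o][0][1],D[n],None,None) for n in D]
    q0=[*np.mean([back(S[n][o][0][2],Z.get(o,0)+DIM[o][3]*.5,D[n])[0][:2] for n in D],axis=0),0]
    ig=None
    if o=='block':
        v=[(m,p,s,S[n]['bottle'][0][1]) for (m,p,s,_),n in zip(v,D)]
    q,f=fit(o,v,q0,Z.get(o,0),False if o in('bottle','saucer') else 'all')
    Q[o]=q;print(o,np.round(q[:2],4),'yaw',round(np.degrees(q[2])%180,1),'iou',round(f,2),'q0',np.round(q0,3))
pickle.dump(Q,open('q0.pkl','wb'))
tiles=[]
for n in D:
    im=D[n]['image'][:,:,::-1].copy()
    for o in Q:
        P=proj(pts(o,Q[o],Z.get(o,0)),D[n]);cv2.polylines(im,[cv2.convexHull(P.astype(np.float32)).astype(np.int32)],True,(0,0,255) if o!='hex_keys' else (255,255,0),1)
    tiles.append(cv2.resize(im[180:420,200:500],None,fx=1.33,fy=1.33))
cv2.imwrite('pics/fit0.png',np.hstack(tiles))
E
python3 fit0.py
```

```text
bottle [0.6532 0.173 ] yaw 175.4 iou 0.88 q0 [0.651 0.169 0.   ]
block [0.6628 0.1725] yaw 102.6 iou 0.94 q0 [0.653 0.163 0.   ]
saucer [0.5951 0.3224] yaw 3.2 iou 0.88 q0 [0.593 0.322 0.   ]
tray [0.5005 0.457 ] yaw 52.4 iou 0.93 q0 [0.497 0.455 0.   ]
rack [0.3771 0.2723] yaw 60.0 iou 0.84 q0 [0.374 0.262 0.   ]
board [0.4669 0.096 ] yaw 56.0 iou 0.91 q0 [0.457 0.084 0.   ]
hex_keys [0.4952 0.207 ] yaw 67.0 iou 0.63 q0 [0.487 0.213 0.   ]
```

View pics/fit0.png

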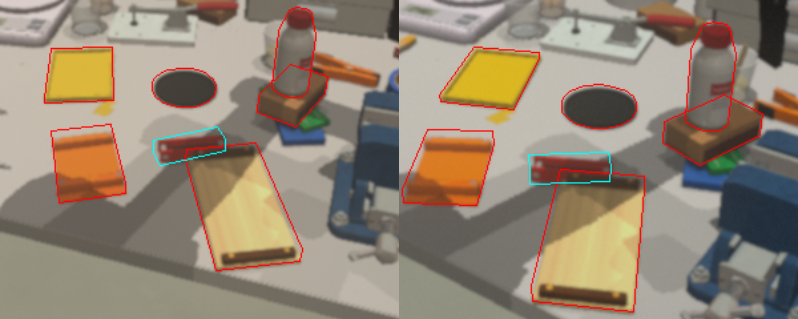

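Call:
play_rows([
  {"fingers": -1, "tx": -0.04, "ty": -0.02, "tz": 0.04, "ax": 0, "ay": 0, "az": 0},
  {"fingers": -1, "tx": -0.08, "ty": -0.03, "tz": 0.09, "ax": 0, "ay": 0, "az": 0},
  {"fingers": -1, "tx": -0.08, "ty": -0.04, "tz": 0.14, "ax": 0, "ay": 0, "az": 0},
  {"fingers": -1, "tx": -0.08, "ty": -0.04, "tz": 0.19, "ax": 0, "ay": 0, "az": 0},
  {"fingers": -1, "tx": -0.08, "ty": -0.04, "tz": 0.23, "ax": 0, "ay": 0, "az": 0},
])

```text
time_s: 1.57
tcp_pos: [0.6554, 0.1754, 0.3023]
ee_rot: [[0.002, -1.0, -0.001], [0.001, -0.001, 1.0], [-1.0, -0.002, 0.001]]
wrist_force: [0.5, -0.6, -0.9]
gripper_width: 0.999
```

Call:
play_rows([
  {"fingers": -1, "tx": 0, "ty": 0, "tz": 0.05, "ax": 0, "ay": 0, "az": 0},
  {"fingers": -1, "tx": 0, "ty": 0, "tz": 0.1, "ax": 0, "ay": 0, "az": 0},
  {"fingers": -1, "tx": 0, "ty": 0, "tz": 0.117, "ax": 0, "ay": 0, "az": 0},
  {"fingers": -1, "tx": 0, "ty": 0, "tz": 0.117, "ax": 0, "ay": 0, "az": 0},
  {"fingers": -1, "tx": 0, "ty": 0, "tz": 0.117, "ax": 0, "ay": 0, "az": 0},
])

```text
time_s: 1.98
tcp_pos: [0.6548, 0.2609, 0.301]
ee_rot: [[-0.001, -1.0, -0.001], [-0.001, -0.001, 1.0], [-1.0, 0.001, -0.001]]
wrist_force: [0.9, -0.7, -1.2]
gripper_width: 1.001
```

```bash
cat > wl.py <<'E'
# wrist look: python3 wl.py pic names...
import sys
from station import r, viewer, spotter
from h import *
import pickle
s=r.sense();p=viewer.capture("wrist");s={k:np.array(s[k]) for k in('tcp_pos','ee_rot')}
print('tcp',np.round(s['tcp_pos'],4),'th',np.round(np.degrees(np.arctan2(s['ee_rot'][1,1],s['ee_rot'][0,1])),2),'xaxis',np.round(s['ee_rot'][:,0],4))
cv2.imwrite(f"pics/{sys.argv[1]}.png",p['image'][:,:,::-1])
M={}
for o in sys.argv[2:]:
    L=spotter.silhouettes(o,p);M[o]=[(x['score'],x['region'],x['uv']) for x in L[:3]]
    print(o,[(round(x['score'],2),np.round(x['uv']).tolist(),int(x['region'].sum())) for x in L[:3]])
pickle.dump((p,s,M),open(f'{sys.argv[1]}.pkl','wb'))
E
python3 wl.py w1 bottle block laminate plate board hex_keys saucer
```

```text
tcp [0.6548 0.2609 0.301 ] th -179.92 xaxis [-8.e-04 -7.e-04 -1.e+00]
bottle [(0.75, [321.0, 114.0], 2649)]
block [(0.81, [292.0, 127.0], 3288)]
laminate [(0.72, [315.0, 87.0], 1459)]
plate [(0.71, [348.0, 80.0], 1281)]
board [(0.6, [490.0, 60.0], 12420)]
hex_keys [(0.61, [463.0, 148.0], 1889)]
saucer [(0.59, [372.0, 247.0], 4478)]
```

View pics/w1.png

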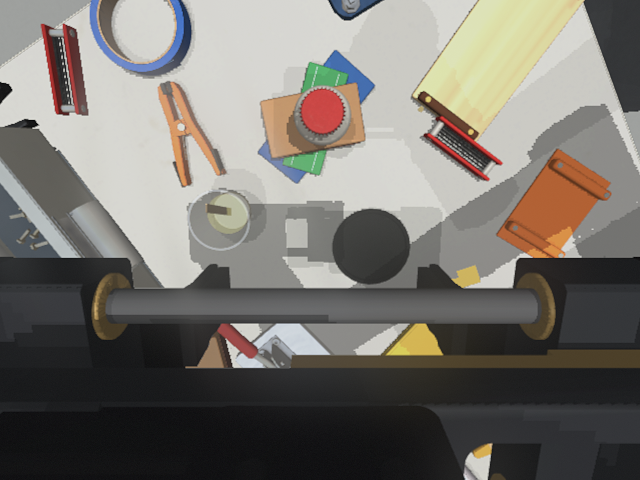

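```bash
cat > fit1.py <<'E'
from h import *
import pickle
p,s,M=pickle.load(open('w1.pkl','rb'));Q=pickle.load(open('q0.pkl','rb'))
Z={'bottle':.0496,'block':.0196,'laminate':.012}
Q['plate']=Q['laminate']=[*Q['block'][:2],np.radians(90)]
g=np.zeros((480,640),bool);g[255:]=True;ig=g.copy()
im=p['image'][:,:,::-1].copy()
for o in('bottle','block','laminate','plate','saucer','hex_keys','board'):
    q,f=fit(o,[(M[o][0][1],p,s,ig if o in('bottle','block','laminate','plate') else g)],Q[o],Z.get(o,0),False if o in('bottle','saucer') else 'all' if o in('plate','laminate','block') else True)
    print(o,np.round(q[:2],4),'yaw',round(np.degrees(q[2])%180,1),'iou',round(f,2),'was',np.round(Q[o],3));Q[o]=q
    if o in('bottle','block','laminate'):ig=ig|(render(o,q,Z[o],p,s)>.5)
    cv2.polylines(im,[cv2.convexHull(proj(pts(o,q,Z.get(o,0)),p,s).astype(np.float32)).astype(np.int32)],True,(255,0,255),1)
pickle.dump(Q,open('q1.pkl','wb'))
cv2.imwrite('pics/fit1.png',cv2.resize(im[0:290,240:640],None,fx=2,fy=2))
E
python3 fit1.py
```

```text
bottle [0.657  0.1755] yaw 175.9 iou 0.86 was [ 0.653  0.173 -0.081]
block [0.666  0.1738] yaw 100.0 iou 0.94 was [0.663 0.172 1.79 ]
laminate [0.6659 0.1716] yaw 73.0 iou 0.9 was [0.663 0.172 1.571]
plate [0.6654 0.1701] yaw 51.0 iou 0.85 was [0.663 0.172 1.571]
saucer [0.5964 0.3226] yaw 2.7 iou 0.97 was [0.595 0.322 0.057]
hex_keys [0.497  0.2017] yaw 55.7 iou 0.77 was [0.495 0.207 1.17 ]
board [0.4685 0.0898] yaw 57.4 iou 0.95 was [0.467 0.096 0.977]
```

View pics/fit1.png

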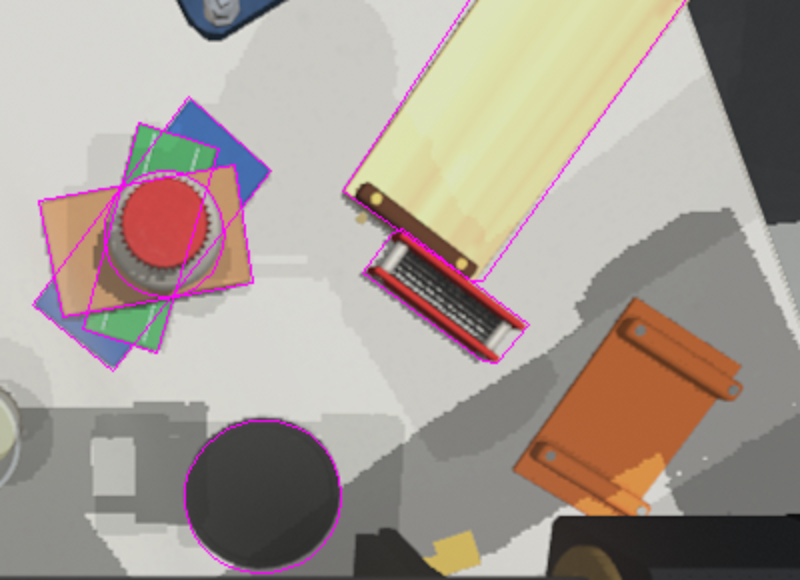

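Call:
play_rows([
  {"fingers": -1, "tx": 0, "ty": 0, "tz": -0.04, "ax": 0, "ay": 0, "az": 0},
  {"fingers": -1, "tx": 0, "ty": -0.001, "tz": -0.08, "ax": 0, "ay": 0, "az": 0},
  {"fingers": -1, "tx": 0, "ty": -0.001, "tz": -0.1165, "ax": 0, "ay": 0, "az": 0},
  {"fingers": -1, "tx": 0, "ty": -0.001, "tz": -0.1165, "ax": 0, "ay": 0, "az": 0},
  {"fingers": -1, "tx": 0.03, "ty": -0.001, "tz": -0.1165, "ax": 0, "ay": 0, "az": 0},
])

```text
time_s: 2.8
tcp_pos: [0.6582, 0.1713, 0.2849]
ee_rot: [[0.011, -1.0, 0.002], [0.003, 0.002, 1.0], [-1.0, -0.011, 0.003]]
wrist_force: [0.6, 1.0, 0.5]
gripper_width: 1.004
```

Call:
play_rows([
  {"fingers": -1, "tx": 0.04, "ty": 0, "tz": 0, "ax": 0, "ay": 0, "az": 0},
  {"fingers": -1, "tx": 0.09, "ty": 0, "tz": 0, "ax": 0, "ay": 0, "az": 0},
  {"fingers": -1, "tx": 0.14, "ty": 0, "tz": 0, "ax": 0, "ay": 0, "az": 0},
  {"fingers": -1, "tx": 0.18, "ty": 0, "tz": 0, "ax": 0, "ay": 0, "az": 0},
  {"fingers": -1, "tx": 0.21, "ty": 0, "tz": 0, "ax": 0, "ay": 0, "az": 0},
])

```text
time_s: 3.22
tcp_pos: [0.6543, 0.1724, 0.1182]
ee_rot: [[-0.004, -1.0, 0.001], [-0.001, 0.001, 1.0], [-1.0, 0.004, -0.001]]
wrist_force: [-0.3, 0.3, -0.1]
gripper_width: 0.999
```

Call:
play_rows([
  {"fingers": -1, "tx": 0.003, "ty": 0, "tz": 0, "ax": 0, "ay": 0, "az": 0},
  {"fingers": 1, "tx": 0.003, "ty": 0, "tz": 0, "ax": 0, "ay": 0, "az": 0},
  {"fingers": 1, "tx": 0.003, "ty": 0, "tz": 0, "ax": 0, "ay": 0, "az": 0},
  {"fingers": 1, "tx": 0.003, "ty": 0, "tz": 0, "ax": 0, "ay": 0, "az": 0},
  {"fingers": 1, "tx": 0.003, "ty": 0, "tz": 0, "ax": 0, "ay": 0, "az": 0},
])

```text
time_s: 3.63
tcp_pos: [0.6568, 0.1734, 0.1217]
ee_rot: [[0.004, -1.0, -0.0], [0.002, -0.0, 1.0], [-1.0, -0.004, 0.002]]
wrist_force: [-0.8, 1.1, 0.7]
gripper_width: 0.782
```

Call:
play_rows([
  {"fingers": 1, "tx": 0, "ty": 0, "tz": 0, "ax": 0, "ay": 0, "az": 0},
  {"fingers": 1, "tx": 0, "ty": 0, "tz": 0, "ax": 0, "ay": 0, "az": 0},
  {"fingers": 1, "tx": 0, "ty": 0, "tz": 0, "ax": 0, "ay": 0, "az": 0},
  {"fingers": 1, "tx": 0, "ty": 0, "tz": 0, "ax": 0, "ay": 0, "az": 0},
  {"fingers": 1, "tx": 0, "ty": 0, "tz": 0, "ax": 0, "ay": 0, "az": 0},
])

```text
time_s: 4.05
tcp_pos: [0.6558, 0.173, 0.1199]
ee_rot: [[0.0, -1.0, -0.0], [0.0, -0.0, 1.0], [-1.0, -0.0, 0.0]]
wrist_force: [-2.0, 0.8, 2.5]
gripper_width: 0.547
```

Call:
play_rows([
  {"fingers": 1, "tx": 0, "ty": 0, "tz": 0, "ax": 0, "ay": 0, "az": 0},
  {"fingers": 1, "tx": -0.005, "ty": 0, "tz": 0, "ax": 0, "ay": 0, "az": 0},
  {"fingers": 1, "tx": -0.015, "ty": 0, "tz": 0, "ax": 0, "ay": 0, "az": 0},
  {"fingers": 1, "tx": -0.03, "ty": 0, "tz": 0, "ax": 0, "ay": 0, "az": 0},
  {"fingers": 1, "tx": -0.05, "ty": 0, "tz": 0, "ax": 0, "ay": 0, "az": 0},
])

```text
time_s: 4.47
tcp_pos: [0.6551, 0.1726, 0.1562]
ee_rot: [[-0.003, -1.0, 0.0], [-0.001, 0.0, 1.0], [-1.0, 0.003, -0.001]]
wrist_force: [-1.2, -0.6, -1.0]
gripper_width: 0.544
```

Call:
play_rows([
  {"fingers": 1, "tx": -0.015, "ty": 0, "tz": 0, "ax": 0, "ay": 0, "az": 0},
  {"fingers": 1, "tx": -0.025, "ty": 0.01, "tz": 0.02, "ax": 0, "ay": 0, "az": 0},
  {"fingers": 1, "tx": -0.03, "ty": 0.02, "tz": 0.05, "ax": 0, "ay": 0, "az": 0},
  {"fingers": 1, "tx": -0.03, "ty": 0.032, "tz": 0.08, "ax": 0, "ay": 0, "az": 0},
  {"fingers": 1, "tx": -0.03, "ty": 0.044, "tz": 0.11, "ax": 0, "ay": 0, "az": 0},
])

```text
time_s: 4.88
tcp_pos: [0.6228, 0.2562, 0.1807]
ee_rot: [[0.002, -1.0, 0.001], [0.001, 0.001, 1.0], [-1.0, -0.002, 0.001]]
wrist_force: [0.1, -0.1, -2.7]
gripper_width: 0.546
```

Call:
play_rows([
  {"fingers": 1, "tx": 0, "ty": 0.012, "tz": 0.03, "ax": 0, "ay": 0, "az": 0},
  {"fingers": 1, "tx": 0, "ty": 0.024, "tz": 0.06, "ax": 0, "ay": 0, "az": 0},
  {"fingers": 1, "tx": 0, "ty": 0.0355, "tz": 0.08, "ax": 0, "ay": 0, "az": 0},
  {"fingers": 1, "tx": 0, "ty": 0.0355, "tz": 0.089, "ax": 0, "ay": 0, "az": 0},
  {"fingers": 1, "tx": 0, "ty": 0.0355, "tz": 0.089, "ax": 0, "ay": 0, "az": 0},
])

```text
time_s: 5.3
tcp_pos: [0.5959, 0.3239, 0.1799]
ee_rot: [[0.001, -1.0, -0.002], [0.001, -0.002, 1.0], [-1.0, -0.001, 0.001]]
wrist_force: [0.3, -0.4, -2.7]
gripper_width: 0.547
```

```bash
cat > two.py <<'E'
# python3 two.py pic obj z0 : fit object in scene+side; prints pose, makes crop picture
import sys
from station import r, viewer, spotter
from h import *
o,z0=sys.argv[2],float(sys.argv[3]);v=[];ims=[]
s=r.sense();print('tcp',np.round(s['tcp_pos'],4),'F',np.round(s['wrist_force'],1))
for n in("scene","side"):
    p=viewer.capture(n);L=spotter.silhouettes(o,p)
    print(n,[(round(x['score'],2),np.round(x['uv']).tolist(),int(x['region'].sum())) for x in L[:3]])
    if L:v.append((L[0]['region'],p,None,None))
    ims.append(p['image'][:,:,::-1].copy())
q0=[*np.mean([back(np.argwhere(m).mean(0)[::-1],z0+DIM[o][3]/2,p)[0][:2] for m,p,_,_ in v],axis=0),0]
q,f=fit(o,v,q0,z0,False if o=='bottle' else 'all')
print(o,np.round(q[:2],4),'yaw',round(np.degrees(q[2])%180,1),'iou',round(f,2))
cv2.imwrite(f'pics/{sys.argv[1]}.png',np.hstack([cv2.resize(i[160:460,180:480],(400,400)) for i in ims]))
E
python3 two.py t1 bottle 0.113
```

```text
tcp [0.5959 0.3239 0.1799] F [ 0.3 -0.4 -2.7]
scene [(0.97, [344.0, 176.0], 1138)]
side [(0.98, [351.0, 176.0], 1838), (0.51, [238.0, 308.0], 2735)]
bottle [0.5951 0.3236] yaw 146.0 iou 0.74
```

Call:
play_rows([
  {"fingers": 1, "tx": 0.03, "ty": 0, "tz": -0.001, "ax": 0, "ay": 0, "az": 0},
  {"fingers": 1, "tx": 0.06, "ty": 0, "tz": -0.001, "ax": 0, "ay": 0, "az": 0},
  {"fingers": 1, "tx": 0.09, "ty": 0, "tz": -0.001, "ax": 0, "ay": 0, "az": 0},
  {"fingers": 1, "tx": 0.11, "ty": 0, "tz": -0.001, "ax": 0, "ay": 0, "az": 0},
  {"fingers": 1, "tx": 0.12, "ty": 0, "tz": -0.001, "ax": 0, "ay": 0, "az": 0},
])

```text
time_s: 5.92
tcp_pos: [0.5954, 0.3193, 0.0865]
ee_rot: [[-0.004, -1.0, 0.002], [-0.003, 0.002, 1.0], [-1.0, 0.004, -0.003]]
wrist_force: [-0.9, 0.4, -2.1]
gripper_width: 0.55
```

Call:
play_rows([
  {"fingers": 1, "tx": 0.006, "ty": 0, "tz": 0, "ax": 0, "ay": 0, "az": 0},
  {"fingers": 1, "tx": 0.012, "ty": 0, "tz": 0, "ax": 0, "ay": 0, "az": 0},
  {"fingers": 1, "tx": 0.017, "ty": 0, "tz": 0, "ax": 0, "ay": 0, "az": 0},
  {"fingers": 1, "tx": 0.02, "ty": 0, "tz": 0, "ax": 0, "ay": 0, "az": 0},
  {"fingers": 1, "tx": 0.02, "ty": 0, "tz": 0, "ax": 0, "ay": 0, "az": 0},
])

```text
time_s: 6.33
tcp_pos: [0.5962, 0.3214, 0.0745]
ee_rot: [[0.0, -1.0, 0.0], [0.0, 0.0, 1.0], [-1.0, -0.0, 0.0]]
wrist_force: [1.3, 0.5, -1.7]
gripper_width: 0.547
```

Call:
play_rows([
  {"fingers": 1, "tx": 0, "ty": 0, "tz": 0, "ax": 0, "ay": 0, "az": 0},
  {"fingers": 1, "tx": 0, "ty": 0, "tz": 0, "ax": 0, "ay": 0, "az": 0},
  {"fingers": 1, "tx": 0, "ty": 0, "tz": 0, "ax": 0, "ay": 0, "az": 0},
])

```text
time_s: 6.58
tcp_pos: [0.5963, 0.3216, 0.0749]
ee_rot: [[0.001, -1.0, -0.0], [0.001, -0.0, 1.0], [-1.0, -0.001, 0.001]]
wrist_force: [0.5, 0.3, -2.4]
gripper_width: 0.547
```

Call:
play_rows([
  {"fingers": 1, "tx": 0.001, "ty": 0, "tz": 0, "ax": 0, "ay": 0, "az": 0},
  {"fingers": 1, "tx": 0.001, "ty": 0, "tz": 0, "ax": 0, "ay": 0, "az": 0},
  {"fingers": -1, "tx": 0.001, "ty": 0, "tz": 0, "ax": 0, "ay": 0, "az": 0},
  {"fingers": -1, "tx": 0.001, "ty": 0, "tz": 0, "ax": 0, "ay": 0, "az": 0},
  {"fingers": -1, "tx": 0.001, "ty": 0, "tz": 0, "ax": 0, "ay": 0, "az": 0},
])

```text
time_s: 7.0
tcp_pos: [0.5963, 0.3215, 0.0738]
ee_rot: [[0.001, -1.0, -0.0], [0.0, -0.0, 1.0], [-1.0, -0.001, 0.0]]
wrist_force: [-1.0, -0.2, -0.4]
gripper_width: 0.693
```

Call:
play_rows([
  {"fingers": -1, "tx": 0, "ty": 0, "tz": 0, "ax": 0, "ay": 0, "az": 0},
  {"fingers": -1, "tx": 0, "ty": 0, "tz": 0, "ax": 0, "ay": 0, "az": 0},
  {"fingers": -1, "tx": 0, "ty": 0, "tz": 0, "ax": 0, "ay": 0, "az": 0},
])

```text
time_s: 7.25
tcp_pos: [0.5961, 0.3214, 0.0735]
ee_rot: [[0.0, -1.0, -0.0], [0.0, -0.0, 1.0], [-1.0, -0.0, 0.0]]
wrist_force: [0.6, -0.8, -0.5]
gripper_width: 0.918
```

Call:
play_rows([
  {"fingers": -1, "tx": -0.01, "ty": 0, "tz": 0, "ax": 0, "ay": 0, "az": 0},
  {"fingers": -1, "tx": -0.05, "ty": 0, "tz": 0, "ax": 0, "ay": 0, "az": 0},
  {"fingers": -1, "tx": -0.1, "ty": 0, "tz": 0, "ax": 0, "ay": 0, "az": 0},
  {"fingers": -1, "tx": -0.15, "ty": 0, "tz": 0, "ax": 0, "ay": 0, "az": 0},
  {"fingers": -1, "tx": -0.2, "ty": 0, "tz": 0, "ax": 0, "ay": 0, "az": 0},
])

```text
time_s: 7.67
tcp_pos: [0.596, 0.3211, 0.2258]
ee_rot: [[0.0, -1.0, -0.0], [-0.0, -0.0, 1.0], [-1.0, -0.0, -0.0]]
wrist_force: [0.4, -0.2, 0.2]
gripper_width: 0.996
```

Call:
play_rows([
  {"fingers": -1, "tx": 0, "ty": -0.02, "tz": -0.04, "ax": 0.038, "ay": 0, "az": 0},
  {"fingers": -1, "tx": 0, "ty": -0.04, "tz": -0.08, "ax": 0.076, "ay": 0, "az": 0},
  {"fingers": -1, "tx": 0, "ty": -0.06, "tz": -0.12, "ax": 0.114, "ay": 0, "az": 0},
  {"fingers": -1, "tx": 0, "ty": -0.08, "tz": -0.16, "ax": 0.152, "ay": 0, "az": 0},
  {"fingers": -1, "tx": 0, "ty": -0.0933, "tz": -0.1964, "ax": 0.19, "ay": 0, "az": 0},
])

```text
time_s: 8.08
tcp_pos: [0.667, 0.1724, 0.2243]
ee_rot: [[0.001, -0.824, 0.567], [0.0, 0.567, 0.824], [-1.0, -0.001, 0.001]]
wrist_force: [0.3, -0.6, 0.5]
gripper_width: 1.0
```

Call:
play_rows([
  {"fingers": -1, "tx": 0, "ty": 0, "tz": 0, "ax": 0.038, "ay": 0, "az": 0},
  {"fingers": -1, "tx": 0, "ty": 0, "tz": 0, "ax": 0.076, "ay": 0, "az": 0},
  {"fingers": -1, "tx": 0, "ty": 0, "tz": 0, "ax": 0.114, "ay": 0, "az": 0},
  {"fingers": -1, "tx": 0, "ty": 0, "tz": 0, "ax": 0.152, "ay": 0, "az": 0},
  {"fingers": -1, "tx": 0, "ty": 0, "tz": 0, "ax": 0.19, "ay": 0, "az": 0},
])

```text
time_s: 8.5
tcp_pos: [0.6661, 0.1738, 0.2242]
ee_rot: [[0.0, -0.362, 0.932], [0.0, 0.932, 0.362], [-1.0, -0.0, 0.0]]
wrist_force: [-0.2, 0.7, 0.7]
gripper_width: 1.002
```

Call:
play_rows([
  {"fingers": -1, "tx": 0, "ty": 0, "tz": 0, "ax": 0.032, "ay": 0, "az": 0},
  {"fingers": -1, "tx": 0, "ty": 0, "tz": 0, "ax": 0.064, "ay": 0, "az": 0},
  {"fingers": -1, "tx": 0, "ty": 0, "tz": 0, "ax": 0.064, "ay": 0, "az": 0},
  {"fingers": -1, "tx": 0, "ty": 0, "tz": 0, "ax": 0.064, "ay": 0, "az": 0},
  {"fingers": -1, "tx": 0, "ty": 0, "tz": 0, "ax": 0.064, "ay": 0, "az": 0},
])

```text
time_s: 8.92
tcp_pos: [0.6661, 0.1741, 0.2239]
ee_rot: [[0.0, -0.177, 0.984], [0.0, 0.984, 0.177], [-1.0, 0.0, 0.0]]
wrist_force: [0.4, 0.1, -0.9]
gripper_width: 0.998
```

```bash
python3 wl.py w2 block vise; python3 two.py t2 block 0.0196
python3 - <<'E'
from station import r
print(r.sense()['joints'])
E
```

```text
tcp [0.6661 0.1741 0.2239] th 100.2 xaxis [ 4.e-04  1.e-04 -1.e+00]
block [(0.96, [323.0, 214.0], 7452)]
tcp [0.6661 0.1741 0.2237] F [-0.2  1.4 -0.2]
scene [(0.91, [420.0, 253.0], 1600)]
side [(0.66, [434.0, 276.0], 2467)]
block [0.6618 0.1714] yaw 101.6 iou 0.95
[ 2.80701843e+01  2.89228870e+01  8.95761556e+00  2.74595927e-03
 -7.00379240e+01 -1.07964405e+02]Traceback (most recent call last):
  File "wl.py", line 11, in <module>
    L=spotter.silhouettes(o,p);M[o]=[(x['score'],x['region'],x['uv']) for x in L[:3]]
ValueError: it knows: block, board, bottle, hex_keys, laminate, plate, rack, saucer, tray
```

View pics/t2.png

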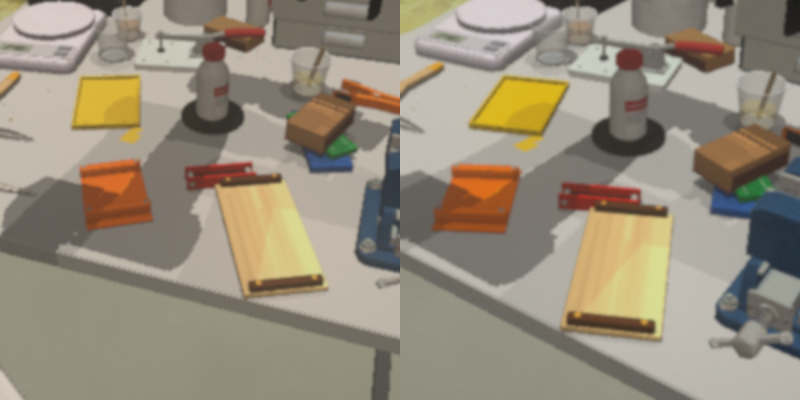

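Call:
play_rows([
  {"fingers": -1, "tx": 0.04, "ty": 0, "tz": 0, "ax": 0, "ay": 0, "az": 0},
  {"fingers": -1, "tx": 0.09, "ty": 0, "tz": 0, "ax": 0, "ay": 0, "az": 0},
  {"fingers": -1, "tx": 0.14, "ty": 0, "tz": 0, "ax": 0, "ay": 0, "az": 0},
  {"fingers": -1, "tx": 0.17, "ty": 0, "tz": 0, "ax": 0, "ay": 0, "az": 0},
  {"fingers": -1, "tx": 0.2, "ty": 0, "tz": 0, "ax": 0, "ay": 0, "az": 0},
])

```text
time_s: 9.63
tcp_pos: [0.6653, 0.1737, 0.0712]
ee_rot: [[-0.002, -0.175, 0.985], [-0.001, 0.985, 0.175], [-1.0, -0.001, -0.002]]
wrist_force: [0.2, -0.4, 0.2]
gripper_width: 1.002
```

Call:
play_rows([
  {"fingers": -1, "tx": 0.015, "ty": 0, "tz": 0, "ax": 0, "ay": 0, "az": 0},
  {"fingers": -1, "tx": 0.028, "ty": 0, "tz": 0, "ax": 0, "ay": 0, "az": 0},
  {"fingers": -1, "tx": 0.033, "ty": 0, "tz": 0, "ax": 0, "ay": 0, "az": 0},
  {"fingers": -1, "tx": 0.033, "ty": 0, "tz": 0, "ax": 0, "ay": 0, "az": 0},
  {"fingers": -1, "tx": 0.033, "ty": 0, "tz": 0, "ax": 0, "ay": 0, "az": 0},
])

```text
time_s: 10.05
tcp_pos: [0.6669, 0.1744, 0.0501]
ee_rot: [[0.002, -0.175, 0.985], [0.001, 0.985, 0.175], [-1.0, 0.0, 0.002]]
wrist_force: [-0.0, 0.3, 0.0]
gripper_width: 0.999
```

Call:
play_rows([
  {"fingers": 1, "tx": 0, "ty": 0, "tz": 0, "ax": 0, "ay": 0, "az": 0},
  {"fingers": 1, "tx": 0, "ty": 0, "tz": 0, "ax": 0, "ay": 0, "az": 0},
  {"fingers": 1, "tx": 0, "ty": 0, "tz": 0, "ax": 0, "ay": 0, "az": 0},
  {"fingers": 1, "tx": 0, "ty": 0, "tz": 0, "ax": 0, "ay": 0, "az": 0},
  {"fingers": 1, "tx": 0, "ty": 0, "tz": 0, "ax": 0, "ay": 0, "az": 0},
])

```text
time_s: 10.47
tcp_pos: [0.6662, 0.1741, 0.0492]
ee_rot: [[0.0, -0.175, 0.985], [0.0, 0.985, 0.175], [-1.0, 0.0, 0.001]]
wrist_force: [-0.2, 0.2, -0.4]
gripper_width: 0.704
```

Call:
play_rows([
  {"fingers": 1, "tx": 0, "ty": 0, "tz": 0, "ax": 0, "ay": 0, "az": 0},
  {"fingers": 1, "tx": 0, "ty": 0, "tz": 0, "ax": 0, "ay": 0, "az": 0},
  {"fingers": 1, "tx": 0, "ty": 0, "tz": 0, "ax": 0, "ay": 0, "az": 0},
  {"fingers": 1, "tx": 0, "ty": 0, "tz": 0, "ax": 0, "ay": 0, "az": 0},
])

```text
time_s: 10.8
tcp_pos: [0.6662, 0.1742, 0.0491]
ee_rot: [[0.0, -0.175, 0.985], [0.0, 0.985, 0.175], [-1.0, -0.0, 0.0]]
wrist_force: [-0.4, -0.5, 1.9]
gripper_width: 0.668
```

Call:
play_rows([
  {"fingers": 1, "tx": -0.005, "ty": 0, "tz": 0, "ax": 0, "ay": 0, "az": 0},
  {"fingers": 1, "tx": -0.015, "ty": 0, "tz": 0, "ax": 0, "ay": 0, "az": 0},
  {"fingers": 1, "tx": -0.035, "ty": 0, "tz": 0, "ax": 0, "ay": 0, "az": 0},
  {"fingers": 1, "tx": -0.065, "ty": 0, "tz": 0, "ax": 0, "ay": 0, "az": 0},
  {"fingers": 1, "tx": -0.1, "ty": 0, "tz": 0, "ax": 0, "ay": 0, "az": 0},
])

```text
time_s: 11.22
tcp_pos: [0.6651, 0.1737, 0.1233]
ee_rot: [[-0.003, -0.175, 0.985], [-0.001, 0.985, 0.175], [-1.0, -0.001, -0.004]]
wrist_force: [-0.5, 1.0, -1.7]
gripper_width: 0.665
```

Call:
play_rows([
  {"fingers": 1, "tx": -0.04, "ty": 0, "tz": 0, "ax": 0, "ay": 0, "az": 0},
  {"fingers": 1, "tx": -0.08, "ty": 0.01, "tz": 0, "ax": 0, "ay": 0, "az": 0},
  {"fingers": 1, "tx": -0.11, "ty": 0.04, "tz": 0, "ax": 0, "ay": 0, "az": 0},
  {"fingers": 1, "tx": -0.12, "ty": 0.08, "tz": -0.01, "ax": 0, "ay": 0, "az": 0},
  {"fingers": 1, "tx": -0.12, "ty": 0.12, "tz": -0.02, "ax": 0, "ay": 0, "az": 0},
])

```text
time_s: 11.63
tcp_pos: [0.6368, 0.2609, 0.2181]
ee_rot: [[0.006, -0.173, 0.985], [0.004, 0.985, 0.173], [-1.0, 0.002, 0.007]]
wrist_force: [0.0, 0.5, -0.9]
gripper_width: 0.666
```

Call:
play_rows([
  {"fingers": 1, "tx": 0, "ty": 0.04, "tz": -0.01, "ax": 0, "ay": 0, "az": 0},
  {"fingers": 1, "tx": 0, "ty": 0.08, "tz": -0.02, "ax": 0, "ay": 0, "az": 0},
  {"fingers": 1, "tx": 0, "ty": 0.12, "tz": -0.03, "ax": 0, "ay": 0, "az": 0},
  {"fingers": 1, "tx": 0, "ty": 0.16, "tz": -0.0427, "ax": 0, "ay": 0, "az": 0},
  {"fingers": 1, "tx": 0, "ty": 0.2, "tz": -0.0427, "ax": 0, "ay": 0, "az": 0},
])

```text
time_s: 12.05
tcp_pos: [0.5759, 0.4032, 0.2147]
ee_rot: [[-0.001, -0.176, 0.984], [0.0, 0.984, 0.176], [-1.0, 0.0, -0.001]]
wrist_force: [0.4, 0.5, -0.8]
gripper_width: 0.662
```

Call:
play_rows([
  {"fingers": 1, "tx": 0, "ty": 0.04, "tz": 0, "ax": -0.03, "ay": 0, "az": 0},
  {"fingers": 1, "tx": 0, "ty": 0.08, "tz": 0, "ax": -0.06, "ay": 0, "az": 0},
  {"fingers": 1, "tx": 0, "ty": 0.12, "tz": 0, "ax": -0.09, "ay": 0, "az": 0},
  {"fingers": 1, "tx": 0, "ty": 0.15, "tz": 0, "ax": -0.12, "ay": 0, "az": 0},
  {"fingers": 1, "tx": 0, "ty": 0.1735, "tz": 0, "ax": -0.15, "ay": 0, "az": 0},
])

```text
time_s: 12.47
tcp_pos: [0.554, 0.5323, 0.2136]
ee_rot: [[-0.0, -0.608, 0.794], [0.0, 0.794, 0.608], [-1.0, 0.0, -0.0]]
wrist_force: [0.1, -0.5, -0.0]
gripper_width: 0.662
```

Call:
play_rows([
  {"fingers": 1, "tx": 0, "ty": 0, "tz": 0, "ax": -0.03, "ay": 0, "az": 0},
  {"fingers": 1, "tx": 0, "ty": 0, "tz": 0, "ax": -0.06, "ay": 0, "az": 0},
  {"fingers": 1, "tx": 0, "ty": 0, "tz": 0, "ax": -0.085, "ay": 0, "az": 0},
  {"fingers": 1, "tx": 0, "ty": 0, "tz": 0, "ax": -0.085, "ay": 0, "az": 0},
  {"fingers": 1, "tx": 0, "ty": 0, "tz": 0, "ax": -0.085, "ay": 0, "az": 0},
])

```text
time_s: 12.88
tcp_pos: [0.5549, 0.5302, 0.2139]
ee_rot: [[-0.0, -0.791, 0.612], [-0.0, 0.612, 0.791], [-1.0, 0.0, -0.0]]
wrist_force: [-0.0, -0.4, -1.0]
gripper_width: 0.667
```

```bash
python3 wl.py w3 tray rack laminate block
python3 - <<'E'
from h import *
import pickle
p,s,M=pickle.load(open('w3.pkl','rb'));Q=pickle.load(open('q1.pkl','rb'))
g=np.zeros((480,640),bool);g[255:]=True
for o in('tray','rack'):
    if M[o]:
        q,f=fit(o,[(M[o][0][1],p,s,g)],Q[o]);print(o,np.round(q[:2],4),np.degrees(q[2])%180,f)
E
```

```text
tcp [0.5549 0.5302 0.2139] th 142.26 xaxis [-2.e-04 -0.e+00 -1.e+00]
tray [(0.96, [320.0, 100.0], 16554)]
rack []
laminate []
block [(0.63, [323.0, 246.0], 20823)]
tray [0.5039 0.4581] 51.59523934704765 0.8439774700173615
```

View pics/w3.png

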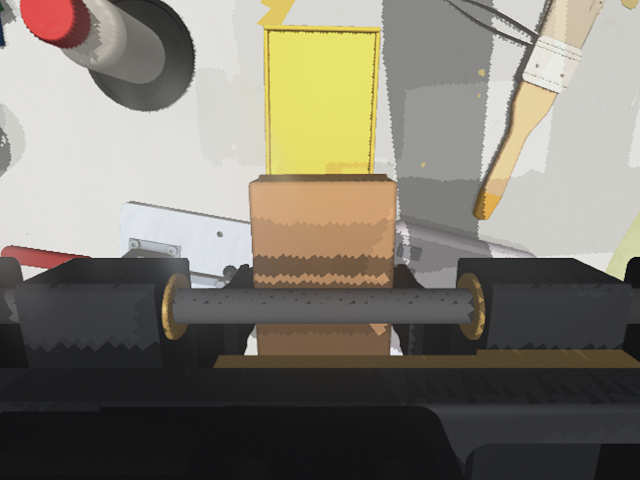

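Run:
```python
from h import *
import pickle
p,s,M=pickle.load(open('w3.pkl','rb'));Q=pickle.load(open('q1.pkl','rb'))
g=np.zeros((480,640),bool);g[170:]=True
q,f=fit('tray',[(M['tray'][0][1],p,s,g)],Q['tray']);print(np.round(q[:2],4),np.degrees(q[2])%180,f)
print(np.round(back([[265,27],[380,27],[265,165],[376,165]],.01,p,s),4))
# far end of held block, bottom/top edge; and side edges
b=s['tcp_pos'];print('block end rel tool', [np.round((back([[323,175]],b[2]-.0275,p,s)[0]-b)@s['ee_rot'],4),np.round((back([[323,182]],b[2]+.0005,p,s)[0]-b)@s['ee_rot'],4),np.round((back([[250,200],[396,200]],b[2]+.0005,p,s)-b)@s['ee_rot'],4)])
```

```text
[0.5045 0.4587] 51.336304435358386 0.9764918169554653
[[0.4972 0.3726 0.01  ]
 [0.4201 0.4324 0.01  ]
 [0.5712 0.4611 0.01  ]
 [0.4902 0.5238 0.01  ]]
block end rel tool [array([ 0.0275, -0.0016, -0.0504]), array([-0.0005, -0.0015, -0.0501]), array([[-0.0005, -0.0299, -0.0432],
       [-0.0005,  0.0268, -0.0431]])]
```

Call:
play_rows([
  {"fingers": 1, "tx": 0, "ty": -0.001, "tz": -0.03, "ax": 0.0033, "ay": 0, "az": 0},
  {"fingers": 1, "tx": 0, "ty": -0.0037, "tz": -0.07, "ax": 0.0033, "ay": 0, "az": 0},
  {"fingers": 1, "tx": 0.01, "ty": -0.0037, "tz": -0.1, "ax": 0.0033, "ay": 0, "az": 0},
  {"fingers": 1, "tx": 0.04, "ty": -0.0037, "tz": -0.1172, "ax": 0.0033, "ay": 0, "az": 0},
  {"fingers": 1, "tx": 0.08, "ty": -0.0037, "tz": -0.1172, "ax": 0.0033, "ay": 0, "az": 0},
])

```text
time_s: 13.55
tcp_pos: [0.5034, 0.4582, 0.1577]
ee_rot: [[0.004, -0.785, 0.619], [0.005, 0.619, 0.785], [-1.0, 0.0, 0.007]]
wrist_force: [0.1, 0.2, -1.6]
gripper_width: 0.665
```

Call:
play_rows([
  {"fingers": 1, "tx": 0.04, "ty": 0, "tz": 0, "ax": 0, "ay": 0, "az": 0},
  {"fingers": 1, "tx": 0.08, "ty": 0, "tz": 0, "ax": 0, "ay": 0, "az": 0},
  {"fingers": 1, "tx": 0.12, "ty": 0, "tz": 0, "ax": 0, "ay": 0, "az": 0},
  {"fingers": 1, "tx": 0.14, "ty": 0, "tz": 0, "ax": 0, "ay": 0, "az": 0},
  {"fingers": 1, "tx": 0.148, "ty": 0, "tz": 0, "ax": 0, "ay": 0, "az": 0},
])

```text
time_s: 13.97
tcp_pos: [0.5023, 0.4572, 0.0393]
ee_rot: [[-0.004, -0.785, 0.619], [-0.005, 0.619, 0.785], [-1.0, 0.0, -0.006]]
wrist_force: [0.0, -0.8, -0.5]
gripper_width: 0.659
```

Call:
play_rows([
  {"fingers": 1, "tx": 0.003, "ty": 0, "tz": 0, "ax": 0, "ay": 0, "az": 0},
  {"fingers": 1, "tx": 0.006, "ty": 0, "tz": 0, "ax": 0, "ay": 0, "az": 0},
  {"fingers": 1, "tx": 0.009, "ty": 0, "tz": 0, "ax": 0, "ay": 0, "az": 0},
  {"fingers": 1, "tx": 0.009, "ty": 0, "tz": 0, "ax": 0, "ay": 0, "az": 0},
  {"fingers": 1, "tx": 0.009, "ty": 0, "tz": 0, "ax": 0, "ay": 0, "az": 0},
])

```text
time_s: 14.38
tcp_pos: [0.5039, 0.4595, 0.0373]
ee_rot: [[0.001, -0.786, 0.619], [0.002, 0.619, 0.786], [-1.0, 0.0, 0.002]]
wrist_force: [0.2, 0.3, -0.9]
gripper_width: 0.663
```

```bash
python3 two.py t3 block 0.006;python3 wl.py w4
```

```text
tcp [0.5039 0.4595 0.0373] F [ 0.2  0.3 -0.9]
scene [(0.98, [262.0, 230.0], 1043)]
side [(0.7, [264.0, 231.0], 1364)]
block [0.5008 0.4587] yaw 144.7 iou 0.87
tcp [0.5037 0.4592 0.0367] th 141.79 xaxis [ 6.e-04  8.e-04 -1.e+00]
```

View pics/t3.png

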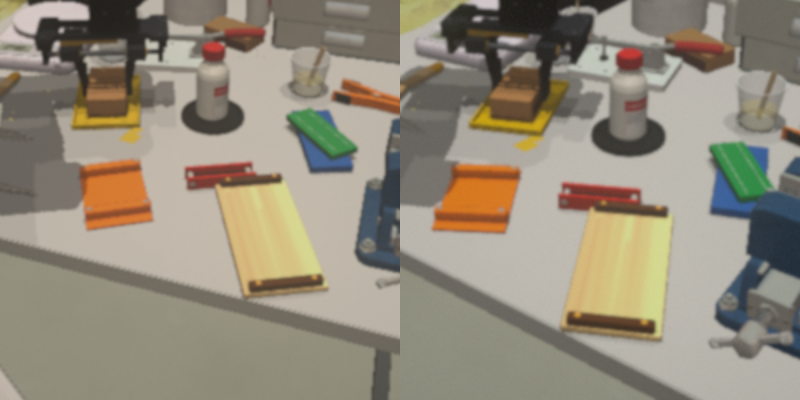

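Call:
play_rows([
  {"fingers": 1, "tx": 0.003, "ty": 0, "tz": 0, "ax": 0, "ay": 0, "az": 0},
  {"fingers": 1, "tx": 0.006, "ty": 0, "tz": 0, "ax": 0, "ay": 0, "az": 0},
  {"fingers": 1, "tx": 0.0075, "ty": 0, "tz": 0, "ax": 0, "ay": 0, "az": 0},
  {"fingers": 1, "tx": 0.0075, "ty": 0, "tz": 0, "ax": 0, "ay": 0, "az": 0},
  {"fingers": 1, "tx": 0.0075, "ty": 0, "tz": 0, "ax": 0, "ay": 0, "az": 0},
])

```text
time_s: 15.05
tcp_pos: [0.5037, 0.4592, 0.0315]
ee_rot: [[0.001, -0.786, 0.618], [0.0, 0.618, 0.786], [-1.0, -0.0, 0.001]]
wrist_force: [-1.2, -1.1, 5.2]
gripper_width: 0.663
```

Call:
play_rows([
  {"fingers": 1, "tx": 0, "ty": 0, "tz": 0, "ax": 0, "ay": 0, "az": 0},
  {"fingers": -0.42, "tx": 0, "ty": 0, "tz": 0, "ax": 0, "ay": 0, "az": 0},
  {"fingers": -0.42, "tx": 0, "ty": 0, "tz": 0, "ax": 0, "ay": 0, "az": 0},
  {"fingers": -0.42, "tx": 0, "ty": 0, "tz": 0, "ax": 0, "ay": 0, "az": 0},
  {"fingers": -0.42, "tx": 0, "ty": 0, "tz": 0, "ax": 0, "ay": 0, "az": 0},
])

```text
time_s: 15.47
tcp_pos: [0.5035, 0.4588, 0.0299]
ee_rot: [[-0.0, -0.786, 0.619], [-0.0, 0.619, 0.786], [-1.0, -0.0, -0.001]]
wrist_force: [0.4, -0.7, -0.8]
gripper_width: 0.707
```

Call:
play_rows([
  {"fingers": -0.42, "tx": -0.01, "ty": 0, "tz": 0, "ax": 0, "ay": 0, "az": 0},
  {"fingers": -0.42, "tx": -0.03, "ty": 0, "tz": 0, "ax": 0, "ay": 0, "az": 0},
  {"fingers": -1, "tx": -0.08, "ty": 0, "tz": 0, "ax": 0, "ay": 0, "az": 0},
  {"fingers": -1, "tx": -0.13, "ty": 0, "tz": 0, "ax": 0, "ay": 0, "az": 0},
  {"fingers": -1, "tx": -0.18, "ty": 0, "tz": 0, "ax": 0, "ay": 0, "az": 0},
])

```text
time_s: 15.88
tcp_pos: [0.5034, 0.4587, 0.1671]
ee_rot: [[-0.0, -0.786, 0.618], [-0.001, 0.618, 0.786], [-1.0, -0.0, -0.001]]
wrist_force: [0.1, 0.4, -0.6]
gripper_width: 0.856
```

Call:
play_rows([
  {"fingers": -1, "tx": -0.04, "ty": 0, "tz": 0.03, "ax": 0, "ay": 0, "az": 0},
  {"fingers": -1, "tx": -0.08, "ty": 0, "tz": 0.06, "ax": 0, "ay": 0, "az": 0},
  {"fingers": -1, "tx": -0.12, "ty": 0, "tz": 0.09, "ax": 0, "ay": 0, "az": 0},
  {"fingers": -1, "tx": -0.12, "ty": 0, "tz": 0.12, "ax": 0, "ay": 0, "az": 0},
  {"fingers": -1, "tx": -0.12, "ty": 0, "tz": 0.12, "ax": 0, "ay": 0, "az": 0},
])

```text
time_s: 16.3
tcp_pos: [0.5613, 0.5324, 0.2574]
ee_rot: [[0.004, -0.786, 0.618], [0.005, 0.618, 0.786], [-1.0, -0.0, 0.006]]
wrist_force: [-1.3, -0.5, -1.7]
gripper_width: 0.994
```

```bash
python3 wl.py w5 tray block;python3 - <<'E'
from h import *
import pickle
p,s,M=pickle.load(open('w5.pkl','rb'));Q=pickle.load(open('q1.pkl','rb'))
g=np.zeros((480,640),bool);g[255:]=True
hull=cv2.convexHull(np.argwhere(M['tray'][0][1]|M['block'][0][1])[:,::-1].astype(np.int32))
full=np.zeros((480,640),np.uint8);cv2.fillConvexPoly(full,hull,1)
for o,m,z in(('tray',M['tray'][0][1]|M['block'][0][1],0),('block',M['block'][0][1],.002)):
    q,f=fit(o,[(m,p,s,g)],[.5035,.459,np.radians(51.5 if o=='tray' else 141.5)],z);print(o,np.round(q[:2],4),np.degrees(q[2])%180,f)
E
```

```text
tcp [0.5613 0.5324 0.2574] th 141.8 xaxis [ 0.0039  0.0048 -1.    ]
tray [(0.65, [353.0, 106.0], 8580)]
block [(0.64, [323.0, 109.0], 6961)]
tray [0.5041 0.4581] 50.90143977481614 0.9749323582051322
block [0.5046 0.4584] 142.636145578418 0.9706258776196534
```

View pics/w5.png

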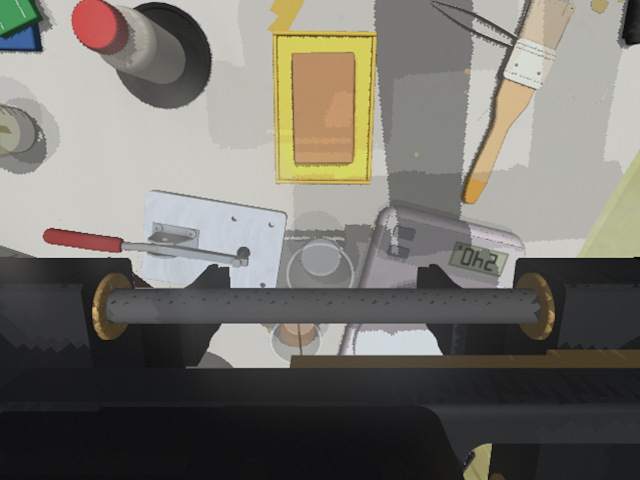

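Call:
play_rows([
  {"fingers": -1, "tx": 0, "ty": -0.04, "tz": -0.02, "ax": 0, "ay": 0, "az": 0},
  {"fingers": -1, "tx": 0, "ty": -0.08, "tz": -0.04, "ax": 0, "ay": 0, "az": 0},
  {"fingers": -1, "tx": 0, "ty": -0.12, "tz": -0.06, "ax": 0, "ay": 0, "az": 0},
  {"fingers": -1, "tx": 0, "ty": -0.16, "tz": -0.08, "ax": 0, "ay": 0, "az": 0},
  {"fingers": -1, "tx": 0, "ty": -0.2, "tz": -0.1, "ax": 0, "ay": 0, "az": 0},
])

```text
time_s: 16.87
tcp_pos: [0.6302, 0.3758, 0.2556]
ee_rot: [[-0.001, -0.786, 0.618], [-0.001, 0.618, 0.786], [-1.0, 0.0, -0.001]]
wrist_force: [0.1, -0.5, 0.5]
gripper_width: 0.996
```

Call:
play_rows([
  {"fingers": -1, "tx": 0.01, "ty": -0.04, "tz": -0.02, "ax": -0.03, "ay": 0, "az": 0},
  {"fingers": -1, "tx": 0.03, "ty": -0.08, "tz": -0.04, "ax": -0.06, "ay": 0, "az": 0},
  {"fingers": -1, "tx": 0.05, "ty": -0.12, "tz": -0.06, "ax": -0.09, "ay": 0, "az": 0},
  {"fingers": -1, "tx": 0.067, "ty": -0.15, "tz": -0.08, "ax": -0.118, "ay": 0, "az": 0},
  {"fingers": -1, "tx": 0.067, "ty": -0.1676, "tz": -0.0893, "ax": -0.118, "ay": 0, "az": 0},
])

```text
time_s: 17.28
tcp_pos: [0.6863, 0.2431, 0.2018]
ee_rot: [[-0.007, -0.956, 0.293], [-0.003, 0.293, 0.956], [-1.0, 0.006, -0.005]]
wrist_force: [0.3, -0.7, -0.5]
gripper_width: 1.0
```

Call:
play_rows([
  {"fingers": -1, "tx": 0, "ty": 0, "tz": 0, "ax": 0, "ay": 0, "az": 0},
  {"fingers": -1, "tx": 0, "ty": 0, "tz": 0, "ax": 0, "ay": 0, "az": 0},
  {"fingers": -1, "tx": 0, "ty": 0, "tz": 0, "ax": 0, "ay": 0, "az": 0},
])

```text
time_s: 17.53
tcp_pos: [0.6879, 0.2486, 0.2065]
ee_rot: [[0.002, -0.956, 0.292], [0.001, 0.292, 0.956], [-1.0, -0.001, 0.001]]
wrist_force: [-0.2, 0.5, -0.2]
gripper_width: 1.0
```

```bash
python3 wl.py w6 laminate plate;python3 - <<'E'
from h import *
import pickle
p,s,M=pickle.load(open('w6.pkl','rb'));Q=pickle.load(open('q1.pkl','rb'))
g=np.zeros((480,640),bool);g[255:]=True
q,f=fit('laminate',[(M['laminate'][0][1],p,s,g)],Q['laminate'],.012);print(np.round(q[:2],4),np.degrees(q[2])%180,f)
g|=render('laminate',q,.012,p,s)>.5
q,f=fit('plate',[(M['plate'][0][1],p,s,g)],Q['plate'],0);print(np.round(q[:2],4),np.degrees(q[2])%180,f)
E
```

```text
tcp [0.6879 0.2486 0.2065] th 163.01 xaxis [ 1.7e-03  9.0e-04 -1.0e+00]
laminate [(0.95, [324.0, 121.0], 6998), (0.5, [507.0, 36.0], 8078)]
plate [(0.89, [349.0, 109.0], 4680), (0.7, [624.0, 164.0], 3250)]
[0.666  0.1717] 73.59531298908695 0.9462433213777421
[0.6657 0.1703] 51.567858335047035 0.9218430919655288
```

Call:
play_rows([
  {"fingers": -1, "tx": 0, "ty": 0, "tz": -0.04, "ax": -0.0025, "ay": 0, "az": 0},
  {"fingers": -1, "tx": 0.02, "ty": -0.001, "tz": -0.08, "ax": -0.0025, "ay": 0, "az": 0},
  {"fingers": -1, "tx": 0.06, "ty": -0.001, "tz": -0.1065, "ax": -0.0025, "ay": 0, "az": 0},
  {"fingers": -1, "tx": 0.11, "ty": -0.001, "tz": -0.1065, "ax": -0.0025, "ay": 0, "az": 0},
  {"fingers": -1, "tx": 0.16, "ty": -0.001, "tz": -0.1065, "ax": -0.0025, "ay": 0, "az": 0},
])

```text
time_s: 18.1
tcp_pos: [0.6657, 0.1711, 0.0862]
ee_rot: [[0.004, -0.959, 0.285], [0.002, 0.285, 0.959], [-1.0, -0.003, 0.003]]
wrist_force: [1.0, -0.5, -0.4]
gripper_width: 1.0
```

Call:
play_rows([
  {"fingers": -1, "tx": 0.03, "ty": 0, "tz": 0, "ax": 0, "ay": 0, "az": 0},
  {"fingers": -1, "tx": 0.05, "ty": 0, "tz": 0, "ax": 0, "ay": 0, "az": 0},
  {"fingers": -1, "tx": 0.06, "ty": 0, "tz": 0, "ax": 0, "ay": 0, "az": 0},
  {"fingers": -1, "tx": 0.06, "ty": 0, "tz": 0, "ax": 0, "ay": 0, "az": 0},
  {"fingers": -1, "tx": 0.06, "ty": 0, "tz": 0, "ax": 0, "ay": 0, "az": 0},
])

```text
time_s: 18.52
tcp_pos: [0.6659, 0.1719, 0.0409]
ee_rot: [[0.001, -0.959, 0.283], [0.0, 0.283, 0.959], [-1.0, -0.001, 0.001]]
wrist_force: [-0.4, 1.0, 1.1]
gripper_width: 1.0
```

Call:
play_rows([
  {"fingers": -1, "tx": 0, "ty": 0, "tz": 0, "ax": 0, "ay": 0, "az": 0},
  {"fingers": -1, "tx": 0, "ty": 0, "tz": 0, "ax": 0, "ay": 0, "az": 0},
])

```text
time_s: 18.68
tcp_pos: [0.6664, 0.1717, 0.0421]
ee_rot: [[0.003, -0.959, 0.284], [0.001, 0.284, 0.959], [-1.0, -0.003, 0.002]]
wrist_force: [0.1, 0.6, 0.1]
gripper_width: 0.997
```

Call:
play_rows([
  {"fingers": -1, "tx": 0.005, "ty": 0, "tz": 0, "ax": 0, "ay": 0, "az": 0},
  {"fingers": -1, "tx": 0.0105, "ty": 0, "tz": 0, "ax": 0, "ay": 0, "az": 0},
  {"fingers": -1, "tx": 0.0105, "ty": 0, "tz": 0, "ax": 0, "ay": 0, "az": 0},
  {"fingers": 0, "tx": 0.0105, "ty": 0, "tz": 0, "ax": 0, "ay": 0, "az": 0},
  {"fingers": 0, "tx": 0.0105, "ty": 0, "tz": 0, "ax": 0, "ay": 0, "az": 0},
])

```text
time_s: 19.1
tcp_pos: [0.6654, 0.1709, 0.0322]
ee_rot: [[-0.0, -0.959, 0.284], [-0.0, 0.284, 0.959], [-1.0, 0.0, -0.0]]
wrist_force: [0.3, -0.6, -0.0]
gripper_width: 0.923
```

Call:
play_rows([
  {"fingers": 1, "tx": 0, "ty": 0, "tz": 0, "ax": 0, "ay": 0, "az": 0},
  {"fingers": 1, "tx": 0, "ty": 0, "tz": 0, "ax": 0, "ay": 0, "az": 0},
  {"fingers": 1, "tx": 0, "ty": 0, "tz": 0, "ax": 0, "ay": 0, "az": 0},
  {"fingers": 1, "tx": 0, "ty": 0, "tz": 0, "ax": 0, "ay": 0, "az": 0},
  {"fingers": 1, "tx": 0, "ty": 0, "tz": 0, "ax": 0, "ay": 0, "az": 0},
])

```text
time_s: 19.52
tcp_pos: [0.6655, 0.171, 0.0323]
ee_rot: [[0.0, -0.959, 0.284], [0.0, 0.284, 0.959], [-1.0, -0.0, 0.0]]
wrist_force: [-0.1, 0.3, -0.6]
gripper_width: 0.554
```

Call:
play_rows([
  {"fingers": 1, "tx": 0, "ty": 0, "tz": 0, "ax": 0, "ay": 0, "az": 0},
  {"fingers": 1, "tx": 0, "ty": 0, "tz": 0, "ax": 0, "ay": 0, "az": 0},
  {"fingers": 1, "tx": 0, "ty": 0, "tz": 0, "ax": 0, "ay": 0, "az": 0},
  {"fingers": 1, "tx": 0, "ty": 0, "tz": 0, "ax": 0, "ay": 0, "az": 0},
  {"fingers": 1, "tx": 0, "ty": 0, "tz": 0, "ax": 0, "ay": 0, "az": 0},
])

```text
time_s: 19.93
tcp_pos: [0.6653, 0.171, 0.0323]
ee_rot: [[-0.0, -0.959, 0.284], [-0.0, 0.284, 0.959], [-1.0, 0.0, -0.0]]
wrist_force: [-0.5, -0.1, 0.9]
gripper_width: 0.5
```

Call:
play_rows([
  {"fingers": 1, "tx": -0.005, "ty": 0, "tz": 0, "ax": 0, "ay": 0, "az": 0},
  {"fingers": 1, "tx": -0.015, "ty": 0, "tz": 0, "ax": 0, "ay": 0, "az": 0},
  {"fingers": 1, "tx": -0.035, "ty": 0, "tz": 0, "ax": 0, "ay": 0, "az": 0},
  {"fingers": 1, "tx": -0.065, "ty": 0, "tz": 0, "ax": 0, "ay": 0, "az": 0},
  {"fingers": 1, "tx": -0.1, "ty": 0, "tz": 0, "ax": 0, "ay": 0, "az": 0},
])

```text
time_s: 20.35
tcp_pos: [0.6646, 0.1706, 0.1071]
ee_rot: [[-0.003, -0.959, 0.285], [-0.001, 0.285, 0.959], [-1.0, 0.002, -0.002]]
wrist_force: [0.2, 0.6, -1.6]
gripper_width: 0.496
```

Call:
play_rows([
  {"fingers": 1, "tx": -0.04, "ty": 0, "tz": 0, "ax": 0, "ay": 0, "az": 0},
  {"fingers": 1, "tx": -0.08, "ty": 0.01, "tz": 0.005, "ax": 0, "ay": 0, "az": 0},
  {"fingers": 1, "tx": -0.11, "ty": 0.04, "tz": 0.015, "ax": 0, "ay": 0, "az": 0},
  {"fingers": 1, "tx": -0.127, "ty": 0.08, "tz": 0.03, "ax": 0, "ay": 0, "az": 0},
  {"fingers": 1, "tx": -0.127, "ty": 0.12, "tz": 0.045, "ax": 0, "ay": 0, "az": 0},
])

```text
time_s: 20.77
tcp_pos: [0.59, 0.2298, 0.2075]
ee_rot: [[0.008, -0.958, 0.285], [0.004, 0.286, 0.958], [-1.0, -0.006, 0.006]]
wrist_force: [-0.3, 1.6, 0.1]
gripper_width: 0.5
```

Call:
play_rows([
  {"fingers": 1, "tx": 0, "ty": 0.04, "tz": 0.015, "ax": 0.015, "ay": 0, "az": 0},
  {"fingers": 1, "tx": 0, "ty": 0.08, "tz": 0.03, "ax": 0.03, "ay": 0, "az": 0},
  {"fingers": 1, "tx": 0, "ty": 0.12, "tz": 0.045, "ax": 0.045, "ay": 0, "az": 0},
  {"fingers": 1, "tx": 0, "ty": 0.16, "tz": 0.06, "ax": 0.06, "ay": 0, "az": 0},
  {"fingers": 1, "tx": 0, "ty": 0.19, "tz": 0.07, "ax": 0.075, "ay": 0, "az": 0},
])

```text
time_s: 21.18
tcp_pos: [0.4652, 0.321, 0.2035]
ee_rot: [[0.001, -0.865, 0.501], [0.001, 0.501, 0.865], [-1.0, -0.0, 0.001]]
wrist_force: [-1.2, -0.8, -0.9]
gripper_width: 0.499
```

Call:
play_rows([
  {"fingers": 1, "tx": 0, "ty": 0.03, "tz": 0.008, "ax": 0, "ay": 0, "az": 0},
  {"fingers": 1, "tx": 0, "ty": 0.05, "tz": 0.012, "ax": 0, "ay": 0, "az": 0},
  {"fingers": 1, "tx": 0, "ty": 0.06, "tz": 0.015, "ax": 0, "ay": 0, "az": 0},
  {"fingers": 1, "tx": 0, "ty": 0.06, "tz": 0.015, "ax": 0, "ay": 0, "az": 0},
  {"fingers": 1, "tx": 0, "ty": 0.06, "tz": 0.015, "ax": 0, "ay": 0, "az": 0},
])

```text
time_s: 21.6
tcp_pos: [0.4339, 0.352, 0.2029]
ee_rot: [[0.0, -0.866, 0.5], [0.0, 0.5, 0.866], [-1.0, -0.0, 0.0]]
wrist_force: [0.7, 0.6, -0.4]
gripper_width: 0.501
```

```bash
python3 wl.py w7 rack laminate plate
```

```text
tcp [0.4339 0.352  0.2029] th 150.01 xaxis [ 4.e-04  3.e-04 -1.e+00]
rack [(0.91, [332.0, 97.0], 12414)]
laminate [(0.58, [327.0, 243.0], 15448)]
plate [(0.55, [18.0, 170.0], 6159)]
```

View pics/w7.png

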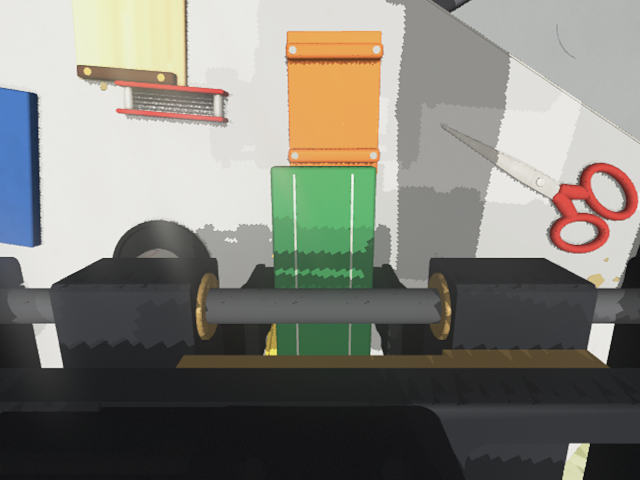

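Run:
```python
from h import *
import pickle
p,s,M=pickle.load(open('w7.pkl','rb'))
b=s['tcp_pos'];R=s['ee_rot']
P=back([[292.5,50],[376.5,50],[294.5,156.5],[374,156]],.018,p,s)
print(np.round(P,4),'centre',P.mean(0)[:2].round(4))
f,n=P[:2].mean(0),P[2:].mean(0);d=n-f
print('sep',np.linalg.norm(d),'yaw',np.degrees(np.arctan2(d[1],d[0])),'from rail dir',[np.degrees(np.arctan2(*(P[i+1]-P[i])[[1,0]])) for i in(0,2)])
c=back([[288,32],[381,32]],.004,p,s);print('far base corners',np.round(c,4))
z=b[2]-.0203+.0096
L=(back([[272,168],[376,167],[274,230],[374,230]],z,p,s)-b)@R;print('laminate rel tool',L.round(4))
g=np.zeros((480,640),bool);g[160:]=True
q,ff=fit('rack',[(M['rack'][0][1],p,s,g)],[*P.mean(0)[:2],np.radians(59)]);print(q[:2].round(4),np.degrees(q[2]),ff)
m=M['laminate'][0][1].copy();m[225:]=0
for rr in (180,200,220):print(rr,np.flatnonzero(m[rr])[[0,-1]])
```

```text
[[0.3879 0.2193 0.018 ]
 [0.3288 0.2535 0.018 ]
 [0.4302 0.2927 0.018 ]
 [0.3703 0.3269 0.018 ]] centre [0.3793 0.2731]
sep 0.08451699183827324 yaw 60.25666874864434 from rail dir [np.float64(149.97067081111044), np.float64(150.33595585912457)]
far base corners [[0.3834 0.2024 0.004 ]
 [0.3159 0.2414 0.004 ]]
laminate rel tool [[ 0.0107 -0.0225 -0.0549]
 [ 0.0107  0.0201 -0.0553]
 [ 0.0107 -0.0225 -0.0288]
 [ 0.0107  0.0202 -0.0288]]
[0.3818 0.2763] 59.97424208373468 0.9446143608712495
180 [271 376]
200 [272 375]
220 [273 374]
```

Call:
play_rows([
  {"fingers": 1, "tx": 0, "ty": 0.004, "tz": -0.03, "ax": -0.001, "ay": 0, "az": 0},
  {"fingers": 1, "tx": 0, "ty": 0.008, "tz": -0.07, "ax": -0.001, "ay": 0, "az": 0},
  {"fingers": 1, "tx": 0.01, "ty": 0.012, "tz": -0.1, "ax": -0.001, "ay": 0, "az": 0},
  {"fingers": 1, "tx": 0.04, "ty": 0.012, "tz": -0.1287, "ax": -0.001, "ay": 0, "az": 0},
  {"fingers": 1, "tx": 0.08, "ty": 0.012, "tz": -0.1287, "ax": -0.001, "ay": 0, "az": 0},
])

```text
time_s: 22.22
tcp_pos: [0.3768, 0.2704, 0.144]
ee_rot: [[0.002, -0.866, 0.499], [0.003, 0.499, 0.866], [-1.0, 0.0, 0.004]]
wrist_force: [-0.5, -0.4, -1.6]
gripper_width: 0.504
```

Call:
play_rows([
  {"fingers": 1, "tx": 0.04, "ty": 0, "tz": 0, "ax": 0, "ay": 0, "az": 0},
  {"fingers": 1, "tx": 0.08, "ty": 0, "tz": 0, "ax": 0, "ay": 0, "az": 0},
  {"fingers": 1, "tx": 0.11, "ty": 0, "tz": 0, "ax": 0, "ay": 0, "az": 0},
  {"fingers": 1, "tx": 0.125, "ty": 0, "tz": 0, "ax": 0, "ay": 0, "az": 0},
  {"fingers": 1, "tx": 0.128, "ty": 0, "tz": 0, "ax": 0, "ay": 0, "az": 0},
])

```text
time_s: 22.63
tcp_pos: [0.3772, 0.2712, 0.0443]
ee_rot: [[-0.003, -0.867, 0.499], [-0.004, 0.499, 0.867], [-1.0, 0.001, -0.005]]
wrist_force: [-0.0, 0.1, -0.9]
gripper_width: 0.498
```

Call:
play_rows([
  {"fingers": 1, "tx": 0, "ty": 0, "tz": 0, "ax": 0, "ay": 0, "az": 0},
  {"fingers": 1, "tx": 0, "ty": 0, "tz": 0, "ax": 0, "ay": 0, "az": 0},
  {"fingers": 1, "tx": 0, "ty": 0, "tz": 0, "ax": 0, "ay": 0, "az": 0},
  {"fingers": 1, "tx": 0, "ty": 0, "tz": 0, "ax": 0, "ay": 0, "az": 0},
])

```text
time_s: 22.97
tcp_pos: [0.3782, 0.2735, 0.0476]
ee_rot: [[0.001, -0.867, 0.498], [0.002, 0.498, 0.867], [-1.0, -0.0, 0.003]]
wrist_force: [-0.3, 0.6, -0.3]
gripper_width: 0.499
```

```bash
python3 two.py t4 laminate 0.024; python3 -c "
import cv2;i=cv2.imread('pics/t4.png');a=i[180:380,0:260];b=i[180:380,380:640]
import numpy as np;cv2.imwrite('pics/t4c.png',cv2.resize(np.hstack([a,b]),None,fx=1.5,fy=1.5))"
```

```text
tcp [0.3782 0.2735 0.0476] F [-0.3  0.6 -0.3]
scene [(0.84, [266.0, 294.0], 1252)]
side [(0.81, [237.0, 295.0], 1305)]
laminate [0.3797 0.2773] yaw 60.3 iou 0.85
```

View pics/t4c.png

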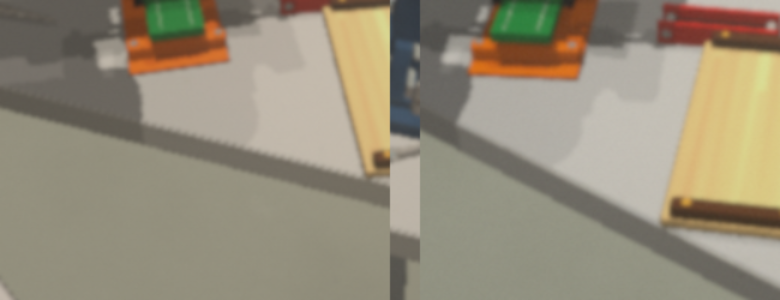

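Call:
play_rows([
  {"fingers": 1, "tx": 0.004, "ty": 0, "tz": 0, "ax": 0, "ay": 0, "az": 0},
  {"fingers": 1, "tx": 0.008, "ty": 0, "tz": 0, "ax": 0, "ay": 0, "az": 0},
  {"fingers": 1, "tx": 0.011, "ty": 0, "tz": 0, "ax": 0, "ay": 0, "az": 0},
  {"fingers": 1, "tx": 0.012, "ty": 0, "tz": 0, "ax": 0, "ay": 0, "az": 0},
  {"fingers": 1, "tx": 0.012, "ty": 0, "tz": 0, "ax": 0, "ay": 0, "az": 0},
])

```text
time_s: 23.58
tcp_pos: [0.3775, 0.2729, 0.0382]
ee_rot: [[-0.0, -0.868, 0.497], [-0.001, 0.497, 0.868], [-1.0, -0.0, -0.001]]
wrist_force: [-2.8, -1.8, 8.4]
gripper_width: 0.499
```

Call:
play_rows([
  {"fingers": 1, "tx": 0, "ty": 0, "tz": 0, "ax": 0, "ay": 0, "az": 0},
  {"fingers": 1, "tx": 0, "ty": 0, "tz": 0, "ax": 0, "ay": 0, "az": 0},
])

```text
time_s: 23.75
tcp_pos: [0.3775, 0.2729, 0.0382]
ee_rot: [[-0.0, -0.868, 0.497], [-0.001, 0.497, 0.868], [-1.0, -0.0, -0.001]]
wrist_force: [-2.4, -1.3, 8.3]
gripper_width: 0.503
```

Call:
play_rows([
  {"fingers": 1, "tx": -0.001, "ty": 0, "tz": 0, "ax": 0, "ay": 0, "az": 0},
  {"fingers": -1, "tx": -0.001, "ty": 0, "tz": 0, "ax": 0, "ay": 0, "az": 0},
  {"fingers": -1, "tx": -0.001, "ty": 0, "tz": 0, "ax": 0, "ay": 0, "az": 0},
  {"fingers": -1, "tx": -0.001, "ty": 0, "tz": 0, "ax": 0, "ay": 0, "az": 0},
  {"fingers": -1, "tx": -0.001, "ty": 0, "tz": 0, "ax": 0, "ay": 0, "az": 0},
])

```text
time_s: 24.17
tcp_pos: [0.3776, 0.2729, 0.0381]
ee_rot: [[-0.0, -0.867, 0.498], [-0.0, 0.498, 0.867], [-1.0, -0.0, -0.0]]
wrist_force: [-0.2, -0.3, -0.0]
gripper_width: 0.722
```

Call:
play_rows([
  {"fingers": -1, "tx": 0, "ty": 0, "tz": 0, "ax": 0, "ay": 0, "az": 0},
  {"fingers": -1, "tx": 0, "ty": 0, "tz": 0, "ax": 0, "ay": 0, "az": 0},
  {"fingers": -1, "tx": -0.03, "ty": 0, "tz": 0, "ax": 0, "ay": 0, "az": 0},
  {"fingers": -1, "tx": -0.08, "ty": 0, "tz": 0, "ax": 0, "ay": 0, "az": 0},
  {"fingers": -1, "tx": -0.13, "ty": 0, "tz": 0, "ax": 0, "ay": 0, "az": 0},
])

```text
time_s: 24.58
tcp_pos: [0.377, 0.2721, 0.136]
ee_rot: [[-0.002, -0.867, 0.498], [-0.003, 0.498, 0.867], [-1.0, 0.0, -0.004]]
wrist_force: [0.9, 1.5, -0.3]
gripper_width: 0.986
```

Call:
play_rows([
  {"fingers": -1, "tx": -0.04, "ty": 0, "tz": 0.03, "ax": 0, "ay": 0, "az": 0},
  {"fingers": -1, "tx": -0.08, "ty": 0, "tz": 0.07, "ax": 0, "ay": 0, "az": 0},
  {"fingers": -1, "tx": -0.12, "ty": 0, "tz": 0.12, "ax": 0, "ay": 0, "az": 0},
  {"fingers": -1, "tx": -0.15, "ty": 0, "tz": 0.12, "ax": 0, "ay": 0, "az": 0},
  {"fingers": -1, "tx": -0.15, "ty": 0, "tz": 0.12, "ax": 0, "ay": 0, "az": 0},
])

```text
time_s: 25.0
tcp_pos: [0.4254, 0.3547, 0.254]
ee_rot: [[0.008, -0.868, 0.496], [0.008, 0.496, 0.868], [-1.0, -0.003, 0.011]]
wrist_force: [0.2, -0.5, 0.0]
gripper_width: 1.0
```

```bash
python3 wl.py w8 rack laminate board hex_keys
python3 - <<'E'
from h import *
import pickle
p,s,M=pickle.load(open('w8.pkl','rb'));Q=pickle.load(open('q1.pkl','rb'))
q,f=fit('laminate',[(M['laminate'][0][1],p,s,None)],[.379,.273,np.radians(60)],.018);print('lam',q[:2].round(4),np.degrees(q[2]),f)
E
```

```text
tcp [0.4254 0.3547 0.254 ] th 150.24 xaxis [ 0.0083  0.0082 -0.9999]
rack [(0.67, [300.0, 106.0], 4161), (0.48, [160.0, 261.0], 2711)]
laminate [(0.56, [326.0, 106.0], 5888)]
board [(0.58, [154.0, 44.0], 8738)]
hex_keys [(0.7, [181.0, 103.0], 1998)]
lam [0.379  0.2731] 60.47111265890854 0.9653825067884394
```

View pics/w8.png

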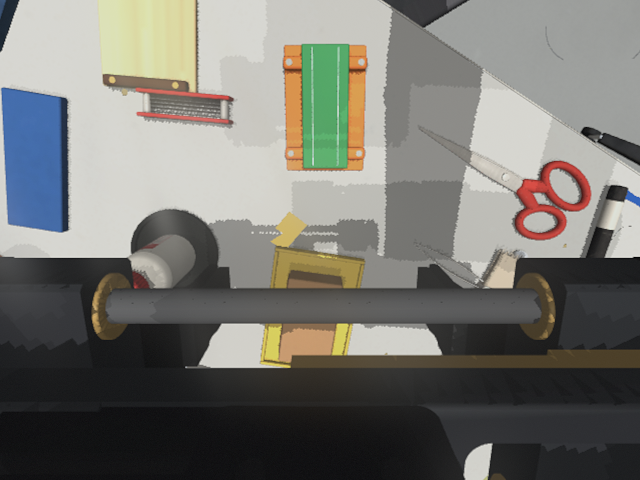

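Run:
```python
from h import *
import pickle
D,S=pickle.load(open('d0.pkl','rb'))
P=[]
for n in('scene','side'):
    p=D[n];K=np.array([[p['fx'],0,p['cx']],[0,p['fy'],p['cy']],[0,0,1]]);P.append(K@np.c_[p['R'],p['t']])
X=cv2.triangulatePoints(P[0],P[1],np.array([[470,529,472,529],[273,288,252,263]],float),np.array([[447,513,472,538],[305,327,280,296]],float))
print((X[:3]/X[3]).T.round(3))
cv2.imwrite('pics/vise.png',np.hstack([cv2.resize(D['scene']['image'][230:390,430:550,::-1],(400,533),interpolation=cv2.INTER_CUBIC),cv2.resize(D['side']['image'][260:440,410:545,::-1],(400,533),interpolation=cv2.INTER_CUBIC)]))
```

```text
[[ 0.556  0.012  0.118]
 [ 0.592 -0.059  0.119]
 [ 0.625  0.052  0.109]
 [ 0.662 -0.024  0.115]]
```

View pics/vise.png

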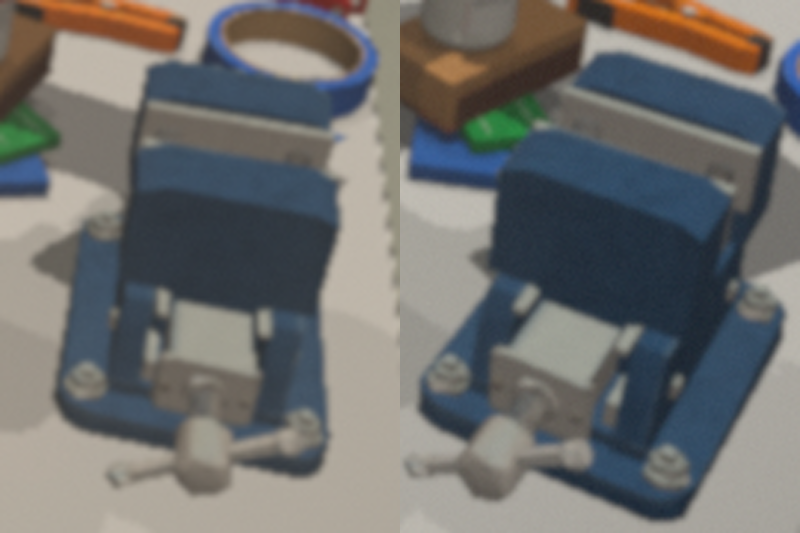

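Call:
play_rows([
  {"fingers": -1, "tx": -0.03, "ty": -0.04, "tz": -0.03, "ax": 0, "ay": 0, "az": 0},
  {"fingers": -1, "tx": -0.06, "ty": -0.08, "tz": -0.06, "ax": 0.005, "ay": 0, "az": 0},
  {"fingers": -1, "tx": -0.06, "ty": -0.12, "tz": -0.09, "ax": 0.01, "ay": 0, "az": 0},
  {"fingers": -1, "tx": -0.06, "ty": -0.16, "tz": -0.12, "ax": 0.015, "ay": 0, "az": 0},
  {"fingers": -1, "tx": -0.06, "ty": -0.2, "tz": -0.145, "ax": 0.015, "ay": 0, "az": 0},
])

```text
time_s: 25.67
tcp_pos: [0.4978, 0.1797, 0.2929]
ee_rot: [[-0.001, -0.843, 0.538], [-0.001, 0.538, 0.843], [-1.0, 0.001, -0.001]]
wrist_force: [0.1, 0.7, -0.5]
gripper_width: 1.002
```

Call:
play_rows([
  {"fingers": -1, "tx": 0, "ty": -0.02, "tz": -0.015, "ax": 0, "ay": 0, "az": 0},
  {"fingers": -1, "tx": 0, "ty": -0.0313, "tz": -0.0207, "ax": 0, "ay": 0, "az": 0},
  {"fingers": -1, "tx": 0, "ty": -0.0313, "tz": -0.0207, "ax": 0, "ay": 0, "az": 0},
  {"fingers": -1, "tx": 0, "ty": -0.0313, "tz": -0.0207, "ax": 0, "ay": 0, "az": 0},
  {"fingers": -1, "tx": 0, "ty": -0.0313, "tz": -0.0207, "ax": 0, "ay": 0, "az": 0},
])

```text
time_s: 26.08
tcp_pos: [0.5094, 0.1572, 0.2929]
ee_rot: [[-0.001, -0.844, 0.537], [-0.0, 0.537, 0.844], [-1.0, 0.001, -0.001]]
wrist_force: [0.4, -0.0, -0.7]
gripper_width: 1.0
```

```bash
python3 wl.py w9 board plate
python3 - <<'E'
from h import *
import pickle
DIM['board']=(.184,.092,0,.008)
p,s,M=pickle.load(open('w9.pkl','rb'));Q=pickle.load(open('q1.pkl','rb'))
g=np.zeros((480,640),bool);g[255:]=True
q,f=fit('board',[(M['board'][0][1],p,s,g)],Q['board']);print('board',q[:2].round(4),np.degrees(q[2]),f)
q[2]%=np.pi
im=p['image'][:,:,::-1].copy()
c,sn=np.cos(q[2]),np.sin(q[2])
L=np.array([[[-.082,-.04],[-.082,.04]],[[.082,-.04],[.082,.04]],[[-.092,-.046],[.092,-.046]],[[-.092,.046],[.092,.046]]])
for l,z in zip(L,(.018,.018,.008,.008)):
    W=l@np.array([[c,sn],[-sn,c]])+q[:2];u=proj(np.c_[W,[z,z]],p,s).astype(int);cv2.line(im,tuple(map(int,u[0])),tuple(map(int,u[1])),(255,0,255),1)
cv2.imwrite('pics/w9o.png',cv2.resize(im[0:270,180:500],None,fx=2.2,fy=2.2))
E
```

```text
tcp [0.5094 0.1572 0.2929] th 147.52 xaxis [-7.e-04 -2.e-04 -1.e+00]
board [(0.89, [328.0, 128.0], 14384)]
plate [(0.62, [228.0, 246.0], 2867)]
board [0.4674 0.094 ] 55.45802973811596 0.9686074034373713
```

View pics/w9o.png

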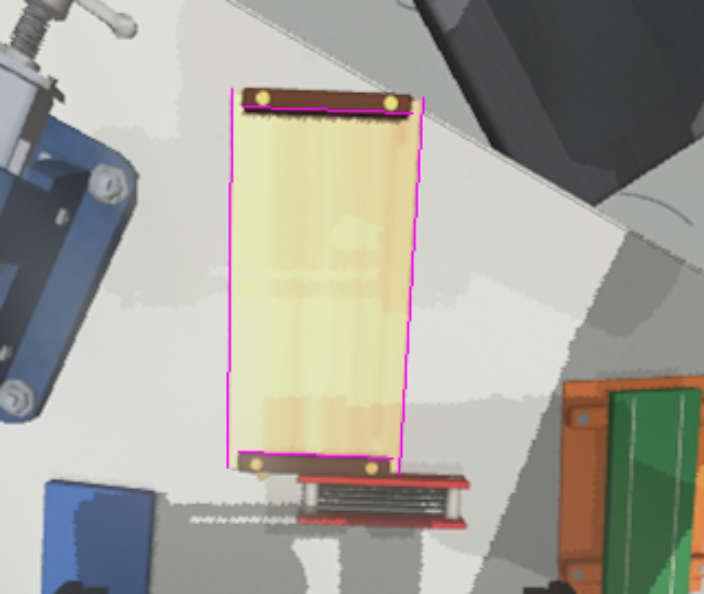

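Run:
```python
from h import *
import pickle
p,s,M=pickle.load(open('w9.pkl','rb'))
uv=np.array([[263,98],[391,103],[256,464.5],[372,468]])/2.2+[180,0]
P=back(uv,.018,p,s);print(P.round(4),P.mean(0).round(4))
d=P[2:].mean(0)-P[:2].mean(0);print(np.linalg.norm(d),np.degrees(np.arctan2(d[1],d[0])),[np.degrees(np.arctan2(*(P[i+1]-P[i])[[1,0]])) for i in(0,2)],[np.linalg.norm(P[i+1]-P[i]) for i in(0,2)])
m=M['board'][0][1]
E=[]
for r in range(60,200,5):
    x=np.flatnonzero(m[r]);E.append([x[0],r,x[-1],r])
E=np.array(E,float);A=back(E[:,:2],.008,p,s)[:,:2];B=back(E[:,2:]+[1,0],.008,p,s)[:,:2]
for Z in(A,B):
    f=cv2.fitLine(Z.astype(np.float32),cv2.DIST_HUBER,0,.01,.01).ravel();print('edge',f.round(4),np.degrees(np.arctan2(f[1],f[0]))%180)
C=(A+B)/2;f=cv2.fitLine(C.astype(np.float32),cv2.DIST_HUBER,0,.01,.01).ravel();print('mid',f.round(4),np.degrees(np.arctan2(f[1],f[0]))%180,'offset of bolt centre',np.cross(f[:2],P.mean(0)[:2]-f[2:]))
```

```text
[[0.4435 0.0056 0.018 ]
 [0.3939 0.0397 0.018 ]
 [0.5425 0.1493 0.018 ]
 [0.4925 0.1833 0.018 ]] [0.4681 0.0945 0.018 ]
0.1743732169500009 55.474198116943796 [np.float64(145.44469441428578), np.float64(145.74040519135417)] [np.float64(0.0601346588366748), np.float64(0.060425254619070626)]
edge [0.558  0.8299 0.496  0.055 ] 56.08373
edge [0.5675 0.8234 0.426  0.1151] 55.422318
mid [0.5676 0.8233 0.4642 0.0896] 55.416523 offset of bolt centre -0.0004021031336701548<stdin>:14: DeprecationWarning: Arrays of 2-dimensional vectors are deprecated. Use arrays of 3-dimensional vectors instead. (deprecated in NumPy 2.0)
```

Call:
play_rows([
  {"fingers": -1, "tx": 0, "ty": -0.03, "tz": 0.04, "ax": 0.01, "ay": 0, "az": 0},
  {"fingers": -1, "tx": 0, "ty": -0.06, "tz": 0.08, "ax": 0.02, "ay": 0, "az": 0},
  {"fingers": -1, "tx": 0.02, "ty": -0.09, "tz": 0.12, "ax": 0.033, "ay": 0, "az": 0},
  {"fingers": -1, "tx": 0.05, "ty": -0.12, "tz": 0.16, "ax": 0.033, "ay": 0, "az": 0},
  {"fingers": -1, "tx": 0.08, "ty": -0.15, "tz": 0.2, "ax": 0.033, "ay": 0, "az": 0},
])

```text
time_s: 26.65
tcp_pos: [0.6835, 0.2229, 0.2353]
ee_rot: [[0.002, -0.784, 0.621], [0.001, 0.621, 0.784], [-1.0, -0.001, 0.002]]
wrist_force: [0.6, 0.5, -0.3]
gripper_width: 1.003
```

Call:
play_rows([
  {"fingers": -1, "tx": 0.03, "ty": -0.02, "tz": 0.03, "ax": 0, "ay": 0, "az": 0},
  {"fingers": -1, "tx": 0.03, "ty": -0.02, "tz": 0.03, "ax": 0, "ay": 0, "az": 0},
  {"fingers": -1, "tx": 0.03, "ty": -0.02, "tz": 0.03, "ax": 0, "ay": 0, "az": 0},
  {"fingers": -1, "tx": 0.03, "ty": -0.02, "tz": 0.03, "ax": 0, "ay": 0, "az": 0},
  {"fingers": -1, "tx": 0.03, "ty": -0.02, "tz": 0.03, "ax": 0, "ay": 0, "az": 0},
])

```text
time_s: 27.07
tcp_pos: [0.7076, 0.2298, 0.2158]
ee_rot: [[0.004, -0.783, 0.621], [0.001, 0.621, 0.783], [-1.0, -0.002, 0.003]]
wrist_force: [-0.0, -0.5, 0.8]
gripper_width: 0.996
```

```bash
python3 wl.py w10 plate
python3 - <<'E'
from h import *
import pickle
p,s,M=pickle.load(open('w10.pkl','rb'));Q=pickle.load(open('q1.pkl','rb'))
g=np.zeros((480,640),bool);g[250:]=True
q,f=fit('plate',[(M['plate'][0][1],p,s,g)],[.6657,.1703,np.radians(51.5)]);print('plate',q[:2].round(4),np.degrees(q[2]),f)
w=np.array([np.cos(q[2]),np.sin(q[2]),0]);G=np.r_[q[:2]+.02*w[:2],0.0225]
print('shift/.75',((G-s['tcp_pos'])@s['ee_rot']/.75).round(4))
E
```

```text
tcp [0.7076 0.2298 0.2158] th 141.57 xaxis [ 0.0035  0.0013 -1.    ]
plate [(0.73, [322.0, 123.0], 10398)]
plate [0.6653 0.1699] 50.97924196984615 0.9666929290750454
shift/.75 [ 0.2575 -0.0052 -0.0717]
```

Call:
play_rows([
  {"fingers": -1, "tx": 0, "ty": -0.0035, "tz": -0.04, "ax": 0.002, "ay": 0, "az": 0},
  {"fingers": -1, "tx": 0.02, "ty": -0.0035, "tz": -0.0717, "ax": 0.002, "ay": 0, "az": 0},
  {"fingers": -1, "tx": 0.06, "ty": -0.0035, "tz": -0.0717, "ax": 0.002, "ay": 0, "az": 0},
  {"fingers": -1, "tx": 0.11, "ty": -0.0035, "tz": -0.0717, "ax": 0.002, "ay": 0, "az": 0},
  {"fingers": -1, "tx": 0.16, "ty": -0.0035, "tz": -0.0717, "ax": 0.002, "ay": 0, "az": 0},
])

```text
time_s: 27.58
tcp_pos: [0.6769, 0.1856, 0.0961]
ee_rot: [[0.007, -0.779, 0.627], [0.003, 0.627, 0.779], [-1.0, -0.003, 0.007]]
wrist_force: [0.7, 0.8, -0.1]
gripper_width: 0.999
```

Call:
play_rows([
  {"fingers": -1, "tx": 0.03, "ty": 0, "tz": 0, "ax": 0, "ay": 0, "az": 0},
  {"fingers": -1, "tx": 0.06, "ty": 0, "tz": 0, "ax": 0, "ay": 0, "az": 0},
  {"fingers": -1, "tx": 0.075, "ty": 0, "tz": 0, "ax": 0, "ay": 0, "az": 0},
  {"fingers": -1, "tx": 0.08, "ty": 0, "tz": 0, "ax": 0, "ay": 0, "az": 0},
  {"fingers": -1, "tx": 0.08, "ty": 0, "tz": 0, "ax": 0, "ay": 0, "az": 0},
])

```text
time_s: 28.0
tcp_pos: [0.6765, 0.1857, 0.0337]
ee_rot: [[0.001, -0.779, 0.627], [0.0, 0.627, 0.779], [-1.0, -0.0, 0.001]]
wrist_force: [0.6, 0.5, 0.9]
gripper_width: 1.0
```

Call:
play_rows([
  {"fingers": -1, "tx": 0, "ty": 0, "tz": 0, "ax": 0, "ay": 0, "az": 0},
  {"fingers": -1, "tx": 0, "ty": 0, "tz": 0, "ax": 0, "ay": 0, "az": 0},
  {"fingers": -1, "tx": 0, "ty": 0, "tz": 0, "ax": 0, "ay": 0, "az": 0},
])

```text
time_s: 28.25
tcp_pos: [0.6773, 0.1861, 0.0349]
ee_rot: [[0.003, -0.779, 0.627], [0.001, 0.627, 0.779], [-1.0, -0.002, 0.003]]
wrist_force: [0.2, -0.2, -0.1]
gripper_width: 0.996
```

Call:
play_rows([
  {"fingers": -1, "tx": 0.008, "ty": 0, "tz": 0, "ax": 0, "ay": 0, "az": 0},
  {"fingers": -1, "tx": 0.0155, "ty": 0, "tz": 0, "ax": 0, "ay": 0, "az": 0},
  {"fingers": -1, "tx": 0.0155, "ty": 0, "tz": 0, "ax": 0, "ay": 0, "az": 0},
  {"fingers": -0.3, "tx": 0.0155, "ty": 0, "tz": 0, "ax": 0, "ay": 0, "az": 0},
  {"fingers": -0.3, "tx": 0.0155, "ty": 0, "tz": 0, "ax": 0, "ay": 0, "az": 0},
])

```text
time_s: 28.67
tcp_pos: [0.6764, 0.1855, 0.021]
ee_rot: [[-0.0, -0.779, 0.627], [-0.0, 0.627, 0.779], [-1.0, 0.0, -0.0]]
wrist_force: [-0.4, -1.2, -0.0]
gripper_width: 0.918
```

Call:
play_rows([
  {"fingers": 1, "tx": 0, "ty": 0, "tz": 0, "ax": 0, "ay": 0, "az": 0},
  {"fingers": 1, "tx": 0, "ty": 0, "tz": 0, "ax": 0, "ay": 0, "az": 0},
  {"fingers": 1, "tx": 0, "ty": 0, "tz": 0, "ax": 0, "ay": 0, "az": 0},
  {"fingers": 1, "tx": 0, "ty": 0, "tz": 0, "ax": 0, "ay": 0, "az": 0},
  {"fingers": 1, "tx": 0, "ty": 0, "tz": 0, "ax": 0, "ay": 0, "az": 0},
])

```text
time_s: 29.08
tcp_pos: [0.6765, 0.1856, 0.0215]
ee_rot: [[0.0, -0.779, 0.627], [0.0, 0.627, 0.779], [-1.0, -0.0, 0.0]]
wrist_force: [0.2, -0.2, 0.2]
gripper_width: 0.658
```

Call:
play_rows([
  {"fingers": 1, "tx": 0, "ty": 0, "tz": 0, "ax": 0, "ay": 0, "az": 0},
  {"fingers": 1, "tx": 0, "ty": 0, "tz": 0, "ax": 0, "ay": 0, "az": 0},
  {"fingers": 1, "tx": 0, "ty": 0, "tz": 0, "ax": 0, "ay": 0, "az": 0},
])

```text
time_s: 29.33
tcp_pos: [0.6765, 0.1856, 0.0214]
ee_rot: [[0.0, -0.779, 0.627], [0.0, 0.627, 0.779], [-1.0, -0.0, 0.0]]
wrist_force: [-0.2, 0.3, 0.9]
gripper_width: 0.663
```

Call:
play_rows([
  {"fingers": 1, "tx": -0.004, "ty": 0, "tz": 0, "ax": 0, "ay": 0, "az": 0},
  {"fingers": 1, "tx": -0.012, "ty": 0, "tz": 0, "ax": 0, "ay": 0, "az": 0},
  {"fingers": 1, "tx": -0.03, "ty": 0, "tz": 0, "ax": 0, "ay": 0, "az": 0},
  {"fingers": 1, "tx": -0.06, "ty": 0, "tz": 0, "ax": 0, "ay": 0, "az": 0},
  {"fingers": 1, "tx": -0.09, "ty": 0, "tz": 0, "ax": 0, "ay": 0, "az": 0},
])

```text
time_s: 29.75
tcp_pos: [0.6759, 0.1853, 0.0896]
ee_rot: [[-0.002, -0.779, 0.627], [-0.001, 0.627, 0.779], [-1.0, 0.001, -0.002]]
wrist_force: [0.5, -0.2, -1.8]
gripper_width: 0.666
```

Call:
play_rows([
  {"fingers": 1, "tx": -0.03, "ty": 0, "tz": 0, "ax": 0, "ay": 0, "az": 0},
  {"fingers": 1, "tx": -0.06, "ty": 0, "tz": 0, "ax": 0, "ay": 0, "az": 0},
  {"fingers": 1, "tx": -0.09, "ty": 0.01, "tz": -0.015, "ax": 0, "ay": 0, "az": 0},
  {"fingers": 1, "tx": -0.11, "ty": 0.025, "tz": -0.04, "ax": 0, "ay": 0, "az": 0},
  {"fingers": 1, "tx": -0.123, "ty": 0.04, "tz": -0.065, "ax": 0, "ay": 0, "az": 0},
])

```text
time_s: 30.17
tcp_pos: [0.6228, 0.1666, 0.1844]
ee_rot: [[0.004, -0.779, 0.627], [0.002, 0.627, 0.779], [-1.0, -0.002, 0.004]]
wrist_force: [-0.3, -0.4, -2.1]
gripper_width: 0.661
```

Call:
play_rows([
  {"fingers": 1, "tx": 0, "ty": 0.015, "tz": -0.025, "ax": -0.005, "ay": 0, "az": 0},
  {"fingers": 1, "tx": 0, "ty": 0.03, "tz": -0.055, "ax": -0.01, "ay": 0, "az": 0},
  {"fingers": 1, "tx": 0, "ty": 0.05, "tz": -0.085, "ax": -0.015, "ay": 0, "az": 0},
  {"fingers": 1, "tx": 0, "ty": 0.07, "tz": -0.115, "ax": -0.02, "ay": 0, "az": 0},
  {"fingers": 1, "tx": 0, "ty": 0.085, "tz": -0.14, "ax": -0.024, "ay": 0, "az": 0},
])

```text
time_s: 30.58
tcp_pos: [0.5049, 0.1238, 0.1822]
ee_rot: [[0.0, -0.824, 0.566], [0.001, 0.566, 0.824], [-1.0, 0.0, 0.001]]
wrist_force: [-0.3, 0.4, -1.2]
gripper_width: 0.663
```

Call:
play_rows([
  {"fingers": 1, "tx": 0, "ty": 0.01, "tz": -0.02, "ax": 0, "ay": 0, "az": 0},
  {"fingers": 1, "tx": 0, "ty": 0.015, "tz": -0.035, "ax": 0, "ay": 0, "az": 0},
  {"fingers": 1, "tx": 0, "ty": 0.015, "tz": -0.035, "ax": 0, "ay": 0, "az": 0},
  {"fingers": 1, "tx": 0, "ty": 0.015, "tz": -0.035, "ax": 0, "ay": 0, "az": 0},
  {"fingers": 1, "tx": 0, "ty": 0.015, "tz": -0.035, "ax": 0, "ay": 0, "az": 0},
])

```text
time_s: 31.0
tcp_pos: [0.4839, 0.1098, 0.1817]
ee_rot: [[0.002, -0.824, 0.567], [0.001, 0.567, 0.824], [-1.0, -0.001, 0.002]]
wrist_force: [-0.2, -0.1, -2.7]
gripper_width: 0.661
```

```bash
python3 wl.py w11 plate board
python3 - <<'E'
from h import *
import pickle
p,s,M=pickle.load(open('w11.pkl','rb'))
R,b=s['ee_rot'],s['tcp_pos']
g=np.zeros((480,640),bool);g[250:]=True
q0=b+R[:,2]*-.0193
q,f=fit('plate',[(M['plate'][0][1],p,s,g)],[*q0[:2],np.radians(55.5)],b[2]-.0213);print('plate rel tool',((np.r_[q[:2],b[2]]-b)@R).round(4),'yaw',np.degrees(q[2]),f)
for t in((.4669,.095),):
    G=np.r_[t,.0293]+.0193*R[:,2];print('to go/.75',((G-b)@R/.75).round(4))
E
```

```text
tcp [0.4839 0.1098 0.1817] th 145.48 xaxis [ 1.8e-03  7.0e-04 -1.0e+00]
plate [(0.78, [323.0, 192.0], 33324)]
board []
plate rel tool [-0.     -0.0014 -0.0191] yaw 55.074293498767794 0.9748120794037709
to go/.75 [ 0.2031  0.0077 -0.0037]
```

Call:
play_rows([
  {"fingers": 1, "tx": 0.01, "ty": 0.004, "tz": -0.0037, "ax": 0, "ay": 0, "az": 0},
  {"fingers": 1, "tx": 0.03, "ty": 0.0077, "tz": -0.0037, "ax": 0, "ay": 0, "az": 0},
  {"fingers": 1, "tx": 0.06, "ty": 0.0077, "tz": -0.0037, "ax": 0, "ay": 0, "az": 0},
  {"fingers": 1, "tx": 0.09, "ty": 0.0077, "tz": -0.0037, "ax": 0, "ay": 0, "az": 0},
  {"fingers": 1, "tx": 0.12, "ty": 0.0077, "tz": -0.0037, "ax": 0, "ay": 0, "az": 0},
])

```text
time_s: 31.57
tcp_pos: [0.4763, 0.1104, 0.0897]
ee_rot: [[0.0, -0.824, 0.567], [0.0, 0.567, 0.824], [-1.0, 0.0, 0.0]]
wrist_force: [-0.3, 0.1, -2.9]
gripper_width: 0.659
```

Call:
play_rows([
  {"fingers": 1, "tx": 0.025, "ty": 0, "tz": 0, "ax": 0, "ay": 0, "az": 0},
  {"fingers": 1, "tx": 0.045, "ty": 0, "tz": 0, "ax": 0, "ay": 0, "az": 0},
  {"fingers": 1, "tx": 0.06, "ty": 0, "tz": 0, "ax": 0, "ay": 0, "az": 0},
  {"fingers": 1, "tx": 0.065, "ty": 0, "tz": 0, "ax": 0, "ay": 0, "az": 0},
  {"fingers": 1, "tx": 0.065, "ty": 0, "tz": 0, "ax": 0, "ay": 0, "az": 0},
])

```text
time_s: 31.98
tcp_pos: [0.4758, 0.11, 0.0409]
ee_rot: [[-0.003, -0.824, 0.567], [-0.002, 0.567, 0.824], [-1.0, 0.001, -0.003]]
wrist_force: [0.5, 0.1, -2.1]
gripper_width: 0.661
```

Call:
play_rows([
  {"fingers": 1, "tx": 0, "ty": 0, "tz": 0, "ax": 0, "ay": 0, "az": 0},
  {"fingers": 1, "tx": 0, "ty": 0, "tz": 0, "ax": 0, "ay": 0, "az": 0},
  {"fingers": 1, "tx": 0, "ty": 0, "tz": 0, "ax": 0, "ay": 0, "az": 0},
  {"fingers": 1, "tx": 0, "ty": 0, "tz": 0, "ax": 0, "ay": 0, "az": 0},
])

```text
time_s: 32.32
tcp_pos: [0.4769, 0.1106, 0.0431]
ee_rot: [[0.001, -0.824, 0.567], [0.001, 0.567, 0.824], [-1.0, -0.001, 0.002]]
wrist_force: [0.4, 0.7, -1.4]
gripper_width: 0.661
```

Call:
play_rows([
  {"fingers": 1, "tx": 0.006, "ty": -0.001, "tz": 0.001, "ax": 0, "ay": 0, "az": 0},
  {"fingers": 1, "tx": 0.011, "ty": -0.001, "tz": 0.001, "ax": 0, "ay": 0, "az": 0},
  {"fingers": 1, "tx": 0.015, "ty": -0.001, "tz": 0.001, "ax": 0, "ay": 0, "az": 0},
  {"fingers": 1, "tx": 0.0175, "ty": -0.001, "tz": 0.001, "ax": 0, "ay": 0, "az": 0},
  {"fingers": 1, "tx": 0.0175, "ty": -0.001, "tz": 0.001, "ax": 0, "ay": 0, "az": 0},
])

```text
time_s: 32.73
tcp_pos: [0.4772, 0.1104, 0.0294]
ee_rot: [[-0.001, -0.824, 0.567], [-0.001, 0.567, 0.824], [-1.0, 0.0, -0.001]]
wrist_force: [-2.1, -0.3, 3.0]
gripper_width: 0.665
```

Call:
play_rows([
  {"fingers": 1, "tx": 0, "ty": 0, "tz": 0, "ax": 0, "ay": 0, "az": 0},
  {"fingers": 1, "tx": 0, "ty": 0, "tz": 0, "ax": 0, "ay": 0, "az": 0},
])

```text
time_s: 32.9
tcp_pos: [0.4772, 0.1104, 0.0293]
ee_rot: [[-0.001, -0.824, 0.567], [-0.0, 0.567, 0.824], [-1.0, 0.0, -0.001]]
wrist_force: [-3.2, -0.4, 4.3]
gripper_width: 0.663
```

Call:
play_rows([
  {"fingers": -1, "tx": 0, "ty": 0, "tz": 0, "ax": 0, "ay": 0, "az": 0},
  {"fingers": -1, "tx": 0, "ty": 0, "tz": 0, "ax": 0, "ay": 0, "az": 0},
  {"fingers": -1, "tx": 0, "ty": 0, "tz": 0, "ax": 0, "ay": 0, "az": 0},
  {"fingers": -1, "tx": 0, "ty": 0, "tz": 0, "ax": 0, "ay": 0, "az": 0},
  {"fingers": -1, "tx": 0, "ty": 0, "tz": 0, "ax": 0, "ay": 0, "az": 0},
])

```text
time_s: 33.32
tcp_pos: [0.4776, 0.1106, 0.0291]
ee_rot: [[0.0, -0.824, 0.567], [0.0, 0.567, 0.824], [-1.0, -0.0, 0.0]]
wrist_force: [-0.6, 0.0, 0.5]
gripper_width: 0.947
```

Call:
play_rows([
  {"fingers": -1, "tx": 0, "ty": 0, "tz": 0, "ax": 0, "ay": 0, "az": 0},
  {"fingers": -1, "tx": -0.01, "ty": 0, "tz": 0, "ax": 0, "ay": 0, "az": 0},
  {"fingers": -1, "tx": -0.05, "ty": 0, "tz": 0, "ax": 0, "ay": 0, "az": 0},
  {"fingers": -1, "tx": -0.1, "ty": 0, "tz": 0, "ax": 0, "ay": 0, "az": 0},
  {"fingers": -1, "tx": -0.15, "ty": 0, "tz": 0, "ax": 0, "ay": 0, "az": 0},
])

```text
time_s: 33.73
tcp_pos: [0.4769, 0.1102, 0.143]
ee_rot: [[-0.002, -0.824, 0.567], [-0.001, 0.567, 0.824], [-1.0, 0.001, -0.002]]
wrist_force: [0.9, -0.1, -0.2]
gripper_width: 0.999
```

Call:
play_rows([
  {"fingers": -1, "tx": -0.04, "ty": 0, "tz": 0.02, "ax": 0, "ay": 0, "az": 0},
  {"fingers": -1, "tx": -0.09, "ty": 0, "tz": 0.05, "ax": 0, "ay": 0, "az": 0},
  {"fingers": -1, "tx": -0.14, "ty": 0, "tz": 0.08, "ax": 0, "ay": 0, "az": 0},
  {"fingers": -1, "tx": -0.19, "ty": 0, "tz": 0.09, "ax": 0, "ay": 0, "az": 0},
  {"fingers": -1, "tx": -0.22, "ty": 0, "tz": 0.09, "ax": 0, "ay": 0, "az": 0},
])

```text
time_s: 34.15
tcp_pos: [0.5178, 0.1678, 0.3121]
ee_rot: [[0.007, -0.825, 0.565], [0.003, 0.565, 0.825], [-1.0, -0.004, 0.007]]
wrist_force: [1.1, 0.6, 1.5]
gripper_width: 1.0
```

Call:
play_rows([
  {"fingers": -1, "tx": 0, "ty": 0, "tz": 0, "ax": 0, "ay": 0, "az": 0},
  {"fingers": -1, "tx": 0, "ty": 0, "tz": 0, "ax": 0, "ay": 0, "az": 0},
  {"fingers": -1, "tx": 0, "ty": 0, "tz": 0, "ax": 0, "ay": 0, "az": 0},
])

```text
time_s: 34.4
tcp_pos: [0.5149, 0.1658, 0.3061]
ee_rot: [[-0.002, -0.824, 0.567], [-0.0, 0.567, 0.824], [-1.0, 0.001, -0.001]]
wrist_force: [1.0, 0.2, -0.9]
gripper_width: 1.001
```

```bash
python3 wl.py w12 plate board hex_keys
python3 - <<'E'
from h import *
import pickle
p,s,M=pickle.load(open('w12.pkl','rb'));g=np.zeros((480,640),bool);g[255:]=True
q,f=fit('plate',[(M['plate'][0][1],p,s,g)],[.467,.095,np.radians(55.5)],.008);print('plate',q[:2].round(4),np.degrees(q[2]),f)
if M['hex_keys']:
    q,f=fit('hex_keys',[(M['hex_keys'][0][1],p,s,g)],[.497,.2017,np.radians(55.7)],0);print('hex',q[:2].round(4),np.degrees(q[2]),f)
from station import viewer
n=viewer.capture('scene')['image'][160:420,180:480,::-1]
cv2.imwrite('pics/fin.png',np.hstack([cv2.resize(p['image'][0:290,120:560,::-1],(440,290)),cv2.resize(n,(335,290))]))
E
```

```text
tcp [0.5149 0.1658 0.3061] th 145.46 xaxis [-1.5e-03 -1.0e-04 -1.0e+00]
plate [(0.98, [323.0, 116.0], 6881)]
board [(0.83, [298.0, 116.0], 7102)]
hex_keys [(0.69, [356.0, 214.0], 1524)]
plate [0.4675 0.0943] 55.13551175674776 0.9623613823717658
hex [0.4973 0.2024] 55.83291928808213 0.7407763270021561
```

View pics/fin.png

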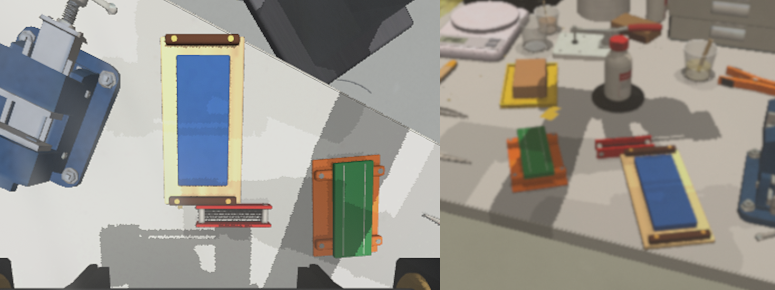

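The final picture shows the plate centred between the stops, the laminate on the rack, the block in the tray and the bottle upright in the saucer. The hex keys have not moved. I am handing the job in.

```bash
python3 -c "
from station import job
print(job.finish_job())"
```

```text
the job is handed in; nothing more can be done
None
```

I took the stack apart from the top down and set each thing on its own place. I then handed the job in at about 35 s of robot time, with the gripper open and clear of everything.

| Thing | Last check |
|---|---|
| Bottle | Stands upright in the saucer. The TCP was 1 to 2 mm from the measured saucer centre at release; I judged it only by eye after that. |
| Sanding block | Lies flat in the tray, within about 1 mm of centre. The network fits put it 1 to 2° off the tray's line. |
| Laminate | Rests across both rails, less than 1 mm from the rack's centre and within about 0.5° of its line. |
| Plate | Lies on the board between the stops, about 1 mm from the centre and within about 0.5° of its line. |
| Hex key set | Same position before and after, within 1 mm. |

- **Camera disagreement:** The scene and side cameras differed from the wrist camera by 2 to 5 mm. The wrist camera itself showed a sideways bias of about 1.3 mm. I relied on the wrist camera and corrected for that bias when placing.
- **Force:** The wrist force shown at the end of each move never exceeded about 9 N.
- **Failed checks:** None failed. One of my look scripts stopped because I asked the network for a thing it doesn't know (the vise), but this moved nothing.

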